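# Stack the trays of washed pins over the drip pan

## Robot

A 6-joint arm with a two-finger parallel gripper is mounted at the origin on the work surface. World frame = base frame: x ahead of the robot, y to its left, z up, the work surface at z = 0. Lengths are in mm, angles in rad, forces in N, time in s.
With the tool pointing down it reaches from about 300 to 750 mm from the base axis. Payload 8.5 kg.
Tool frame: the origin (TCP) lies between the finger pads; the fingertips stand 17 mm ahead of it and the grasp point (between the pads) lies 2 mm behind it; z points along the fingers, x is the direction in which the jaws open and shut, and the axes are right-handed (so a half turn about z gives the same grasp; the last joint's range is limited). The gripper opens to 88 mm and grips with 3 to 60 N. Pads are 18 mm wide; open, the fingers measure 123 mm over their backs; the gripper's body (75 mm by 187 mm) begins 45 mm behind the grasp point.
Start: joints at [-1.432, 0.381, 1.297, -0, 1.464, -0.215], TCP at [190.549, -515.918, 255.748] pointing down, gripper open.
Joint ranges: [-3.11, 3.11], [-0.89, 2.33], [0.22, 2.48], [-1.42, 4.56], [0.17, 2.85], [-2.88, 2.88]. Speed limits (rad/s): [2.39, 2.39, 3.14, 3.14, 3.14, 3.14].

## Interface

Orientations are given as a unit quaternion [x, y, z, w].
In Python, from plant import robot, camera, get_calibration, ticket, find_in, tip_of gives the robot as it stands.
- The arm moves only by the tool carry_out, never from a script. Its argument "targets" is a list of rows, each an object of numbers: "ax", "ay", "az": the turn, a rotation vector about the world's x, y, z in degrees; "x", "y", "z": the shift along the world's x, y, z in cm; "jaw": the closure, from 0 (fully open) to 1 (shut). A call has 1 to 12 rows; each row is the pose to reach, as a shift and turn from the pose commanded when the call began; what a row does not reach only later rows make up. A row lasts 1/10 s, in which the tool goes at most 50 mm and 8.59 degrees, less where a joint would pass 70% of its speed; a pose out of reach is approached as far as the arm can. A call with a gripper value outside its range is refused whole. The fingers move at their own pace and stop on an object; "squeeze" is the grip in N (left out, the last holds). Time passes only in rows, so rows that repeat a pose let the fingers close. It gives the time, the measured TCP pose, the force and the opening at its end, in the units of the state.
- robot.get_obs(): the state, without advancing time (a new reading comes with each control period).
- camera(name): name is "scene" or "top" or "wrist"; returns the picture (480x640x3 uint8, red, green, blue); there is no depth.
- get_calibration(name): a dict with "intrinsics" (3x3 intrinsics, pixels), "T" (4x4, takes a point from camera to world coordinates). Camera axes: x right, y down, z forward; pixel columns grow to the right and rows downward; lengths in mm; the calibration is good to about 2 mm. A picture is of the moment at which its call begins: read the wrist's pose just before it. get_calibration takes no time and is no camera call; for the wrist camera it gives the pose at the moment of the call.
- ticket.hand_in(): hands the job in, once; it reports no verdict.
Trained networks look in the newest picture that a camera, given by its name, has taken for a name from the list of things; names that differ only in an ending like _2 or _b are one class to them, and where a whole thing is asked for, a point or a joint stands for the part that bears it (a point fixed in the world has none). Each returns a list of dicts, best first, with "p" (0 to 1); they miss things now and then, are a little off and sometimes report something else, mostly with a low value. They report only what shows in the picture. A call takes as long as a camera call. They do not tell look-alikes from the thing itself.
- find_in(camera, name): "point" ([column, row] in pixels, amid what is visible of it).
- tip_of(camera, name): "point" ([column, row] in pixels: a listed point, or the origin of a listed thing).
The state is a dict: "time": time; "qpos": joint angles; "qvel": joint speeds; "effort": joint torques, N m; "position": TCP position; "tool_rot": TCP orientation; "contact_force": force on the tool from outside, world axes, zero at the start; "wrist_torque": the same for the moment, N m; "gripper_width": opening from 0.0 (shut) to 1.0 (fully open).
Only numpy, scipy, OpenCV 4.12 (cv2) and the standard library are available. Lean on these libraries where they do the work, as an engineer would, in place of code of your own. Each camera call takes 0.05 s, during which the arm holds its last target.

## Task

Stack the two trays standing on the bench onto the tray in the drip pan, one on top of the other, turning each tray end for end to the one below it so that the hand-holds alternate and its feet rest on the lip below instead of sinking in. Carry them level with their pins inside, set them down gently, and leave the stack standing in the pan and the other things on the bench where they are.

Things in the scene. Friction and masses are not known exactly. Their poses are not given: they have to be found in the camera images.
- a_mid (a point): Bottom tray, in the drip pan: point 25 mm above the middle of its base (half-way up); x points to the hand-hold end, y across, z up. All three trays are alike: grey plastic stack-and-nest trays, open, tapered, 50 mm high, base 141 x 37 mm. Rim 62 mm wide, from 89 mm behind this point (short lip) to 105 mm ahead (long lip with an oblong hand-hold). A pin lies in it.
- a_hold (a point): Bottom tray: middle of its hand-hold, in the long lip, 89 mm ahead of the centre and 48 mm above the underside; axes as the tray's. Fit: four feet under the long sides stand off-centre, soles 6 mm above the underside; the long lips are slotted at the same places. The same way round, feet drop through the slots and the tray sinks in; turned end for end they rest on the lip.
- b_mid (a point): Loose tray b, on the bench beside the pan, 0.3 to 0.6 kg with its pin: point 25 mm above the middle of its base; axes as for the bottom tray. Rim edge turned down 14 mm all round as an upright skirt: grip its 62 mm width across the tray at this point, 38 to 48 mm above the underside (the rest is narrower). Clear of the bench it can be carried and turned level.
- b_hold (a point): Tray b: middle of its hand-hold, 89 mm ahead of its centre, 48 mm above its underside. Seated on another tray, turned end for end, the two base middles lie over one another, the base dips 6 mm into the opening below with about 3 mm of play each way, and it stands 44 mm above the lower tray; the rims then step 16 mm to alternate sides.
- c_mid (a point): Loose tray c, on the bench on the other side of the pan, same shape, weight and axes as tray b: point 25 mm above the middle of its base. Trays b and c are interchangeable and may stand on either side; the trays on the bench point roughly towards or away from the robot, the bottom tray across.
- c_hold (a point): Tray c: middle of its hand-hold, 89 mm ahead of its centre, 48 mm above its underside.
- a_pin (a point): Centre of the washed hollow steel pin lying loose lengthwise in bottom tray (a): 28 mm in diameter, 110 mm long, its axis is x; it can roll about 4 mm and slide about 15 mm in the tray.
- b_pin (a point): Centre of the washed hollow steel pin lying loose lengthwise in tray b: 28 mm in diameter, 110 mm long, its axis is x; it can roll about 4 mm and slide about 15 mm in the tray.
- c_pin (a point): Centre of the washed hollow steel pin lying loose lengthwise in tray c: 28 mm in diameter, 110 mm long, its axis is x; it can roll about 4 mm and slide about 15 mm in the tray.
- pan: Shallow aluminium drip pan fixed to the bench, 260 x 100 mm, 14 mm high, floor 3 mm thick; origin at the centre of its underside, x along its length. The bottom tray stands on its floor.
- sleeve: Bystander: upright steel sleeve, 76 mm across, 85 mm high; origin at the centre of its underside.
- bush: Bystander: upright steel bush, 58 mm across, 45 mm high; origin at the centre of its underside.
- degreaser: Bystander: white bottle, 72 mm across, 210 mm high; origin at the centre of its underside.
- brush: Bystander: cleaning brush lying on the bench, 200 mm long; origin under its middle.
There are look-alikes about, which are no part of the job. Leave any yellow look-alike of the part that bears a_mid alone.

How it is judged (in metres and radians):
On the way:
1. one tray is seated, turned end for end, on the bottom tray and let go (((x of b_mid in the frame of a_mid between -0.007 and 0.007 m and y of b_mid in the frame of a_mid between -0.007 and 0.007 m and z of b_mid in the frame of a_mid between 0.041 and 0.047 m and x of b_hold in the frame of a_mid below -0.08 m and angle between b_mid's own z axis and vertical below 0.06 rad and contact force between tray_b and the fingers below 0.05 N and linear speed of tray_b below 0.03 m/s) or (x of c_mid in the frame of a_mid between -0.007 and 0.007 m and y of c_mid in the frame of a_mid between -0.007 and 0.007 m and z of c_mid in the frame of a_mid between 0.041 and 0.047 m and x of c_hold in the frame of a_mid below -0.08 m and angle between c_mid's own z axis and vertical below 0.06 rad and contact force between tray_c and the fingers below 0.05 N and linear speed of tray_c below 0.03 m/s))), for 0.2 s.
At the end, for the whole second after the job is handed in: One level stack in the pan (bottom tray within 30 mm of its centre): each upper tray turned end for end to the one below, centred on it within 7 mm, feet on its lip (44 mm higher, +-3 mm), tilt under 0.06 rad; either loose tray on top. Each pin in its own tray; trays released, at rest (((x of b_mid in the frame of a_mid between -0.007 and 0.007 m and y of b_mid in the frame of a_mid between -0.007 and 0.007 m and z of b_mid in the frame of a_mid between 0.041 and 0.047 m and x of b_hold in the frame of a_mid below -0.08 m and angle between each of b_mid, c_mid's own z axis and vertical below 0.06 rad and x of c_mid in the frame of b_mid between -0.007 and 0.007 m and y of c_mid in the frame of b_mid between -0.007 and 0.007 m and z of c_mid in the frame of b_mid between 0.041 and 0.047 m and x of c_hold in the frame of b_mid below -0.08 m) or (x of c_mid in the frame of a_mid between -0.007 and 0.007 m and y of c_mid in the frame of a_mid between -0.007 and 0.007 m and z of c_mid in the frame of a_mid between 0.041 and 0.047 m and x of c_hold in the frame of a_mid below -0.08 m and angle between each of c_mid, b_mid's own z axis and vertical below 0.06 rad and x of b_mid in the frame of c_mid between -0.007 and 0.007 m and y of b_mid in the frame of c_mid between -0.007 and 0.007 m and z of b_mid in the frame of c_mid between 0.041 and 0.047 m and x of b_hold in the frame of c_mid below -0.08 m)) and horizontal distance between a_mid and pan below 0.03 m and angle between a_mid's own z axis and vertical below 0.06 rad and height (world z) of a_mid below 0.033 m and contact force between each of tray_a, tray_b, tray_c and the fingers below 0.05 N and linear speed of each of tray_a, tray_b, tray_c below 0.03 m/s and x of a_pin in the frame of a_mid between -0.03 and 0.03 m and y of a_pin in the frame of a_mid between -0.015 and 0.015 m and z of a_pin in the frame of a_mid between -0.013 and 0 m and x of b_pin in the frame of b_mid between -0.03 and 0.03 m and y of b_pin in the frame of b_mid between -0.015 and 0.015 m and z of b_pin in the frame of b_mid between -0.013 and 0 m and x of c_pin in the frame of c_mid between -0.03 and 0.03 m and y of c_pin in the frame of c_mid between -0.015 and 0.015 m and z of c_pin in the frame of c_mid between -0.013 and 0 m); the robot touches nothing.
It fails at once if a tray is pressed hard onto another (over 40 N between two trays) (contact force between tray_a and tray_b above 40 N or contact force between any of tray_a, tray_b and tray_c above 40 N).
It fails at once if a tray is dropped (moves faster than 0.45 m/s, as after a fall of 10 mm, with no finger on it) ((linear speed of tray_a above 0.45 m/s and contact force between tray_a and the fingers below 0.05 N) or (linear speed of tray_b above 0.45 m/s and contact force between tray_b and the fingers below 0.05 N) or (linear speed of tray_c above 0.45 m/s and contact force between tray_c and the fingers below 0.05 N)).
It fails at once if a tray is tipped by more than 0.35 rad (angle between any of a_mid, b_mid, c_mid's own z axis and vertical above 0.35 rad).
It fails at once if a bystander on the bench is shifted by more than 25 mm (distance of any of sleeve, bush, degreaser, brush from where it was at the start of the episode above 0.025 m).
It also fails if it takes over 64 s, if anything falls off the work surface, if the arm or the gripper's body presses on something with over 40 N, if the wrist force passes 120 N, or if a joint passes its speed limit or range.

## Working session

There is one attempt and no reset: what is moved stays moved. The work goes in short steps, Python scripts to look and compute and a tool call to move; the robot and the scene stay as the last step left them, time stands still between calls to the robot, and variables do not carry over. Pictures are saved under pics/ and viewed, and the job is handed in when it is done.

Besides the shell and the picture viewer there is one more tool, called after "Emit:" in YAML: its name, and indented under it one key for each argument. carry_out: Moves the arm, as the interface text tells. Its arguments: {"type":"object","properties":{"targets":{"type":"array","items":{"type":"object","properties":{"ax":{"type":"number"},"ay":{"type":"number"},"az":{"type":"number"},"x":{"type":"number"},"y":{"type":"number"},"z":{"type":"number"},"jaw":{"type":"number"}}}},"squeeze":{"type":"number"}},"required":["targets"]}

```bash
ls; mkdir -p pics; cat > h.py <<'E'
import numpy as np, cv2
from plant import robot, camera, get_calibration, ticket, find_in, tip_of
def snap(n,f):
    im=camera(n); cv2.imwrite('pics/'+f,im[:,:,::-1]); return im
def ray(n,px,z):
    c=get_calibration(n);K=np.array(c['intrinsics']);T=np.array(c['T'])
    d=T[:3,:3]@np.linalg.inv(K)@np.array([px[0],px[1],1.]);o=T[:3,3]
    return o+d*(z-o[2])/d[2]
def proj(n,p):
    c=get_calibration(n);K=np.array(c['intrinsics']);T=np.linalg.inv(np.array(c['T']))
    q=K@(T[:3,:3]@np.array(p)+T[:3,3]);return q[:2]/q[2]
E
python3 - <<'E'
from h import *
np.set_printoptions(precision=2,suppress=True)
o=robot.get_obs();print(o)
for n in['scene','top']:
    snap(n,n+'0.png'); c=get_calibration(n);print(n,c)
    for t,z in[('a_mid',28),('a_hold',51),('b_mid',25),('b_hold',48),('a_pin',19),('pan',0),('sleeve',0),('bush',0),('degreaser',0),('brush',0)]:
        for d in tip_of(n,t): print(n,t,round(d['p'],2),np.array(d['point']),ray(n,d['point'],z)[:2])
print(robot.get_obs()['time'])
E
```

```text
pics
{'time': 0.0, 'qpos': array([-1.43,  0.38,  1.3 , -0.  ,  1.46, -0.22]), 'qvel': array([ 0., -0.,  0.,  0.,  0., -0.]), 'effort': array([  0.  , -43.79, -22.46,   0.07,   0.04,  -0.  ]), 'position': array([ 190.52, -515.69,  255.14]), 'tool_rot': array([ 0.82, -0.57, -0.  , -0.  ]), 'contact_force': array([-0.33, -0.25,  0.38]), 'wrist_torque': array([ 0.02, -0.01,  0.  ]), 'gripper_width': 1.0021512869280151}
scene {'intrinsics': array([[456.19,   0.  , 318.17],
       [  0.  , 456.19, 240.82],
       [  0.  ,   0.  ,   1.  ]]), 'T': array([[   0.75,    0.43,   -0.5 , 1119.79],
       [   0.66,   -0.49,    0.56, -698.74],
       [  -0.  ,   -0.76,   -0.65,  876.11],
       [   0.  ,    0.  ,    0.  ,    1.  ]])}
scene a_mid 0.95 [338.6 253.5] [545.55  28.51]
scene a_mid 0.9 [471.2 219.4] [747.05 407.45]
scene a_mid 0.68 [294.3 216.8] [340.3   66.41]
scene a_mid 0.62 [231.1 256.8] [ 333.84 -175.79]
scene a_mid 0.59 [323.5 164.4] [209.61 350.61]
scene a_hold 0.97 [359.5 231.6] [546.98 118.35]
scene a_hold 0.95 [319.4 199.5] [359.42 159.41]
scene a_hold 0.66 [304.5 170.7] [212.66 
[... 1055 characters left out ...]
  21.48]
top a_hold 0.96 [255.1 294.1] [355.36 168.25]
top a_hold 0.91 [174.6 116. ] [839.77 406.85]
top a_hold 0.71 [220.  343.3] [223.19 256.98]
top a_hold 0.57 [276.6 222.2] [550.53 116.54]
top a_hold 0.55 [348.4 311.3] [315.76 -81.59]
top a_hold 0.52 [195.6 213.8] [568.42 336.89]
top b_mid 0.98 [192.6 240.6] [497.97 347.11]
top b_hold 0.73 [194.5 209.6] [580.35 340.99]
top a_pin 0.59 [309.5 225.1] [549.12  27.62]
top pan 0.94 [312.  228.2] [543.21  20.58]
top sleeve 0.7 [297.1 156.9] [745.13  67.38]
top sleeve 0.34 [442.1 259.8] [ 463.44 -341.31]
top bush 0.84 [250.9 150.6] [760.41 198.48]
top degreaser 0.94 [353.6 153.3] [759.06 -91.79]
top brush 0.72 [410.5 165.1] [ 728.68 -252.33]
1.1
```

View pics/scene0.png

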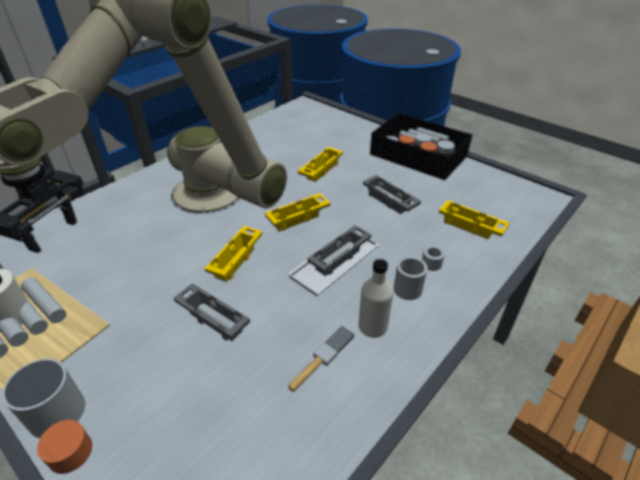

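View pics/top0.png

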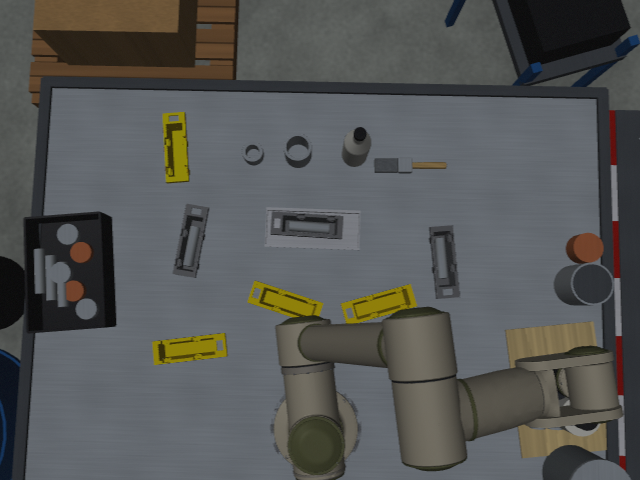

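```bash
python3 - <<'E'
import cv2
a=cv2.imread('pics/top0.png')
c=[cv2.resize(a[y-50:y+50,x-50:x+50],(390,390),interpolation=cv2.INTER_CUBIC) for x,y in((191,241),(311,227),(444,262))]
import numpy as np
cv2.imwrite('pics/z0.png',cv2.resize(np.hstack(c),(798,266)))
E
```

```text
(no output)
```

View pics/z0.png

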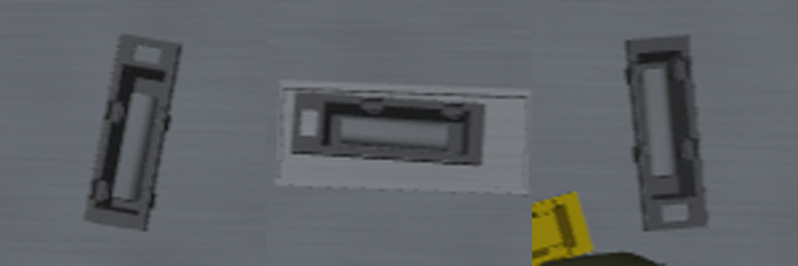

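Emit:
carry_out:
  targets:
    - {"x":27.5,"y":17,"z":2,"az":-14,"jaw":0}
    - {"x":27.5,"y":17,"z":2,"az":-14,"jaw":0}
    - {"x":27.5,"y":17,"z":2,"az":-14,"jaw":0}
    - {"x":27.5,"y":17,"z":2,"az":-14,"jaw":0}
    - {"x":27.5,"y":17,"z":2,"az":-14,"jaw":0}
    - {"x":27.5,"y":17,"z":2,"az":-14,"jaw":0}
    - {"x":27.5,"y":17,"z":2,"az":-14,"jaw":0}
    - {"x":27.5,"y":17,"z":2,"az":-14,"jaw":0}
    - {"x":27.5,"y":17,"z":2,"az":-14,"jaw":0}
    - {"x":27.5,"y":17,"z":2,"az":-14,"jaw":0}

```text
$.targets[0]: bad value
```

```bash
cat > look.py <<'E'
from h import *
import sys
np.set_printoptions(precision=2,suppress=True)
def look(n,f,dz=0,names=None):
    im=snap(n,f)
    for t,z in (names or [('b_mid',25),('b_hold',48),('b_pin',14+3)]):
        for d in tip_of(n,t): print(n,t,round(d['p'],2),np.array(d['point']),ray(n,d['point'],z+dz)[:2])
    o=robot.get_obs();print(o['time'],o['position'],o['tool_rot'],o['contact_force'],o['gripper_width'])
    return im
E
python3 - <<'E'
from look import *
look('wrist','w1.png')
print(get_calibration('wrist')['T'])
look('top','t1.png')
E
```

```text
1.3 [ 190.55 -515.92  255.74] [ 0.82 -0.57  0.   -0.  ] [-0.1   0.07  0.76] 1.0011853534272468
[[   0.35   -0.9    -0.27  259.45]
 [  -0.94   -0.33   -0.1  -490.8 ]
 [  -0.      0.28   -0.96  384.33]
 [   0.      0.      0.      1.  ]]
top b_mid 0.76 [193.6 239.8] [500.24 344.46]
top b_hold 0.64 [197.2 214. ] [568.44 333.12]
top b_pin 0.68 [192.5 245.6] [484.98 348.41]
top b_pin 0.49 [252.2 152.1] [751.69 192.81]
1.5 [ 190.54 -515.92  255.76] [ 0.82 -0.57  0.   -0.  ] [0.08 0.47 0.56] 1.0019880639404335
```

View pics/w1.png

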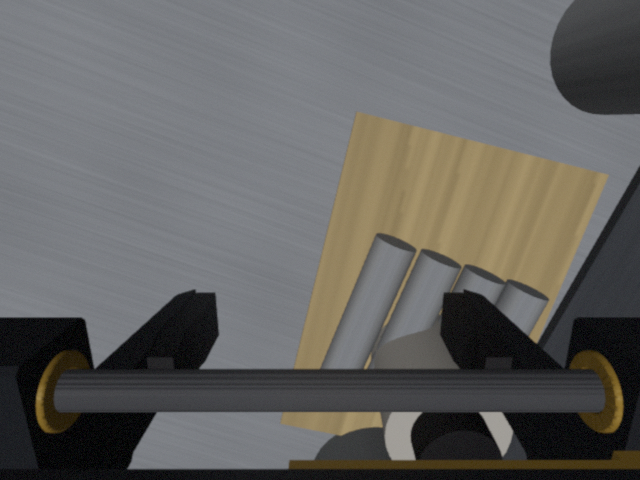

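Emit:
carry_out:
  targets:
    - {"ax":0,"ay":0,"x":4.5,"y":2.5,"z":0,"az":-2,"jaw":0.0}

```text
time: 1.6
position: [231.7, -493.7, 255.4]
tool_rot: [0.808, -0.589, -0.0, 0.001]
contact_force: [1.1, -0.3, -1.1]
gripper_width: 1.003
```

Emit:
carry_out:
  targets:
    - {"ax":0,"ay":0,"x":23,"y":14.5,"z":2,"az":-12,"jaw":0}
    - {"ax":0,"ay":0,"x":23,"y":14.5,"z":2,"az":-12,"jaw":0}
    - {"ax":0,"ay":0,"x":23,"y":14.5,"z":2,"az":-12,"jaw":0}
    - {"ax":0,"ay":0,"x":23,"y":14.5,"z":2,"az":-12,"jaw":0}
    - {"ax":0,"ay":0,"x":23,"y":14.5,"z":2,"az":-12,"jaw":0}
    - {"ax":0,"ay":0,"x":23,"y":14.5,"z":2,"az":-12,"jaw":0}
    - {"ax":0,"ay":0,"x":23,"y":14.5,"z":2,"az":-12,"jaw":0}

```text
time: 2.3
position: [466.6, -344.6, 275.8]
tool_rot: [0.746, -0.666, 0.0, -0.0]
contact_force: [0.0, -0.7, -0.6]
gripper_width: 0.998
```

```bash
python3 - <<'E'
from look import *
look('wrist','w2.png')
print(get_calibration('wrist')['T'])
look('top','t2.png')
E
```

```text
2.5 [ 463.38 -347.36  275.63] [ 0.74 -0.67 -0.    0.  ] [0.55 0.19 0.02] 1.001661310994417
[[   0.11   -0.95   -0.28  536.43]
 [  -0.99   -0.1    -0.03 -339.63]
 [  -0.      0.29   -0.96  404.17]
 [   0.      0.      0.      1.  ]]
top b_mid 0.52 [250.8 153.7] [744.95 195.69]
top b_hold 0.64 [193.8 212.1] [573.44 342.6 ]
2.7 [ 463.55 -347.29  275.8 ] [ 0.74 -0.67 -0.    0.  ] [0.22 0.57 0.21] 1.0009380507348187
```

View pics/w2.png

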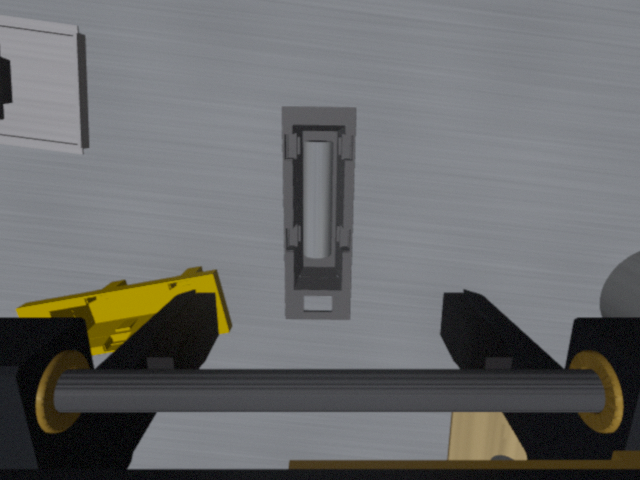

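```bash
cat > rim.py <<'E'
from look import *
def rim(f,pts,zr=50,n='wrist'):
    """pts: corners order: hold-end two corners then far-end two (any order in pair). prints tray mid xy (base centre) & yaw"""
    g=cv2.cvtColor(cv2.imread('pics/'+f),cv2.COLOR_BGR2GRAY)
    p=cv2.cornerSubPix(g,np.float32(pts).reshape(-1,1,2),(4,4),(-1,-1),(3,50,.01)).reshape(-1,2)
    w=np.array([ray(n,q,zr)[:2] for q in p]);print(p.tolist());print(w)
    h=w[:2].mean(0);s=w[2:].mean(0);d=(h-s);L=np.linalg.norm(d);d/=L
    print('L',L,'W',np.linalg.norm(w[0]-w[1]),np.linalg.norm(w[2]-w[3]))
    c=(h+s)/2-d*8; yaw=np.degrees(np.arctan2(d[1],d[0]))
    print('mid',c,'yaw',yaw); return c,yaw
E
python3 - <<'E'
from rim import *
rim('w2.png',[(287,319),(351,319),(282,107),(356,107)])
c=get_calibration('wrist');print(c['intrinsics'])
E
python3 -c "
import cv2
a=cv2.imread('pics/w2.png')[90:330,220:420];cv2.imwrite('pics/z2.png',cv2.resize(a,(500,600)))"
```

```text
[[285.56719970703125, 318.55181884765625], [349.6413879394531, 319.28338623046875], [281.3595275878906, 106.10848999023438], [355.7513122558594, 107.08918762207031]]
[[ 350.12 -317.35]
 [ 355.9  -378.46]
 [ 542.61 -299.18]
 [ 548.36 -360.15]]
L 193.33402831066437 W 61.37367176393918 61.245492232420446
mid [ 457.21 -338.03] yaw -174.58679630078515
[[409.17   0.   329.02]
 [  0.   409.17 240.78]
 [  0.     0.     1.  ]]
```

View pics/z2.png

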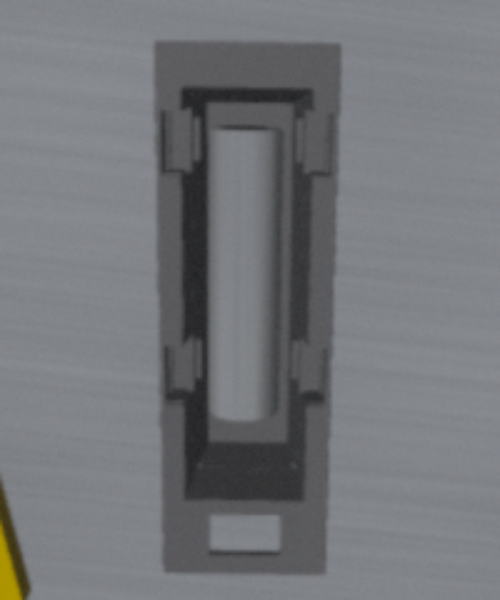

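Emit:
carry_out:
  targets:
    - {"ax":0,"ay":0,"x":-0.6,"y":0.9,"z":-4,"az":-1,"jaw":0}
    - {"ax":0,"ay":0,"x":-0.6,"y":0.9,"z":-9,"az":-1,"jaw":0}
    - {"ax":0,"ay":0,"x":-0.6,"y":0.9,"z":-14,"az":-1,"jaw":0}
    - {"ax":0,"ay":0,"x":-0.6,"y":0.9,"z":-18,"az":-1,"jaw":0}
    - {"ax":0,"ay":0,"x":-0.6,"y":0.9,"z":-21.5,"az":-1,"jaw":0}
    - {"ax":0,"ay":0,"x":-0.6,"y":0.9,"z":-23.5,"az":-1,"jaw":0}
    - {"ax":0,"ay":0,"x":-0.6,"y":0.9,"z":-23.5,"az":-1,"jaw":0}
    - {"ax":0,"ay":0,"x":-0.6,"y":0.9,"z":-23.5,"az":-1,"jaw":0}
  squeeze: 30

```text
time: 3.5
position: [458.3, -338.2, 41.4]
tool_rot: [0.739, -0.674, 0.0, 0.0]
contact_force: [0.3, 0.1, 0.1]
gripper_width: 0.995
```

```bash
python3 - <<'E'
from look import *
snap('wrist','w3.png');o=robot.get_obs();print(o)
E
```

```text
{'time': 3.55, 'qpos': array([-0.84,  0.65,  1.52,  0.  ,  0.97,  0.64]), 'qvel': array([ 0.  , -0.01, -0.  ,  0.  , -0.  ,  0.  ]), 'effort': array([ -0.09, -48.82, -15.01,   0.06,  -0.03,  -0.  ]), 'position': array([ 458.57, -338.36,   42.03]), 'tool_rot': array([ 0.74, -0.67,  0.  ,  0.  ]), 'contact_force': array([-0.63, -0.1 ,  0.54]), 'wrist_torque': array([-0.02, -0.03,  0.01]), 'gripper_width': 0.9982852081074729}
```

View pics/w3.png

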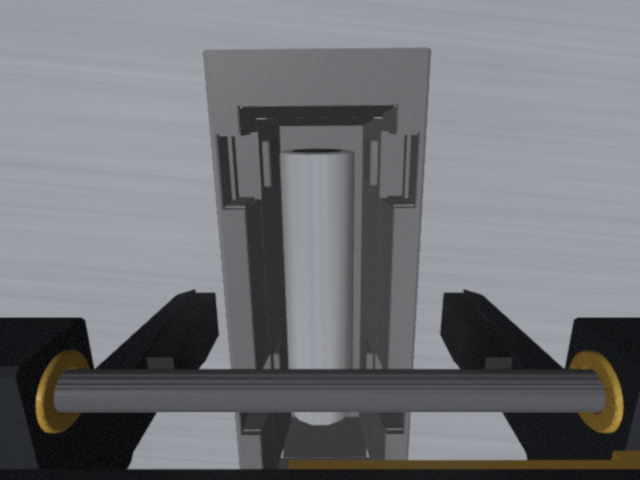

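Emit:
carry_out:
  targets:
    - {"ax":0,"ay":0,"x":0,"y":0.3,"z":0,"az":0,"jaw":0}
    - {"ax":0,"ay":0,"x":0,"y":0.3,"z":0,"az":0,"jaw":0}
    - {"ax":0,"ay":0,"x":0,"y":0.3,"z":0,"az":0,"jaw":1}
    - {"ax":0,"ay":0,"x":0,"y":0.3,"z":0,"az":0,"jaw":1}
    - {"ax":0,"ay":0,"x":0,"y":0.3,"z":0,"az":0,"jaw":1}
    - {"ax":0,"ay":0,"x":0,"y":0.3,"z":0,"az":0,"jaw":1}
    - {"ax":0,"ay":0,"x":0,"y":0.3,"z":0,"az":0,"jaw":1}
    - {"ax":0,"ay":0,"x":0,"y":0.3,"z":0,"az":0,"jaw":1}
  squeeze: 30

```text
time: 4.35
position: [458.4, -335.0, 40.9]
tool_rot: [0.739, -0.674, 0.0, 0.0]
contact_force: [0.5, -2.6, 2.0]
gripper_width: 0.695
```

```bash
python3 - <<'E'
from look import *
snap('wrist','w4.png');o=robot.get_obs();print(o)
E
```

```text
{'time': 4.4, 'qpos': array([-0.84,  0.65,  1.52, -0.  ,  0.97,  0.64]), 'qvel': array([-0.,  0.,  0.,  0., -0.,  0.]), 'effort': array([  1.14, -48.92, -14.14,   0.4 ,   0.33,   0.02]), 'position': array([ 458.36, -334.99,   40.92]), 'tool_rot': array([ 0.74, -0.67,  0.  ,  0.  ]), 'contact_force': array([ 0.11, -1.97,  1.54]), 'wrist_torque': array([-0.33,  0.03, -0.02]), 'gripper_width': 0.6959336555285388}
```

View pics/w4.png

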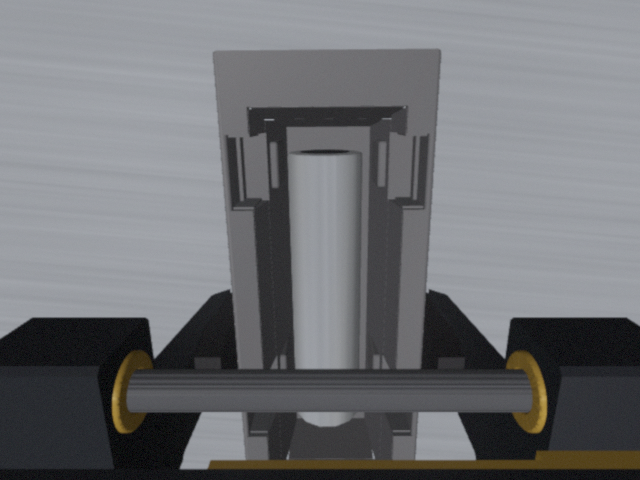

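```bash
python3 - <<'E'
from look import *
o=robot.get_obs();p=o['position']
g=cv2.cvtColor(cv2.imread('pics/w4.png'),cv2.COLOR_BGR2GRAY)
q=cv2.cornerSubPix(g,np.float32([(215,51),(440,50)]).reshape(-1,1,2),(4,4),(-1,-1),(3,50,.01)).reshape(-1,2);print(q)
w=[ray('wrist',a,50) for a in q];print(w, np.linalg.norm(w[0]-w[1]))
ps=2*np.arctan2(o['tool_rot'][1],o['tool_rot'][0]);print('psi',np.degrees(ps))
X=np.array([np.cos(ps),np.sin(ps)]);Y=np.array([np.sin(ps),-np.cos(ps)])
m=(w[0]+w[1])[:2]/2-p[:2];print('tool x,y of far edge',m@X,m@Y,'mid y',m@Y+89)
E
```

```text
[[212.26  51.49]
 [440.09  49.02]]
[array([ 545.97, -295.61,   50.  ]), array([ 552.09, -356.31,   50.  ])] 61.006083152055034
psi -84.73268541503953
tool x,y of far edge -0.6670690155217472 -91.11554928328852 mid y -2.115549283288516
```

Emit:
carry_out:
  targets:
    - {"ax":0,"ay":0,"x":0,"y":0,"z":0.5,"az":0,"jaw":1}
    - {"ax":0,"ay":0,"x":0,"y":0,"z":1.5,"az":0,"jaw":1}
    - {"ax":0,"ay":0,"x":0,"y":0,"z":4,"az":0,"jaw":1}
    - {"ax":0,"ay":0,"x":0,"y":0,"z":7,"az":0,"jaw":1}
    - {"ax":0,"ay":0,"x":0,"y":0,"z":10,"az":0,"jaw":1}
    - {"ax":0,"ay":0,"x":0,"y":1,"z":13,"az":2,"jaw":1}
    - {"ax":0,"ay":0,"x":0,"y":2.5,"z":15.5,"az":6,"jaw":1}
    - {"ax":0,"ay":0,"x":-0.2,"y":4.5,"z":17,"az":11,"jaw":1}
    - {"ax":0,"ay":0,"x":-0.5,"y":7,"z":18,"az":17,"jaw":1}
    - {"ax":0,"ay":0,"x":-1,"y":9.5,"z":18,"az":23,"jaw":1}
    - {"ax":0,"ay":0,"x":-1.3,"y":11,"z":18,"az":28,"jaw":1}
    - {"ax":0,"ay":0,"x":-1.5,"y":12,"z":18,"az":31,"jaw":1}
  squeeze: 30

```text
time: 5.6
position: [442.5, -212.8, 221.1]
tool_rot: [0.893, -0.45, -0.001, -0.0]
contact_force: [0.2, 1.1, -5.8]
gripper_width: 0.695
```

```bash
python3 - <<'E'
from look import *
snap('wrist','w5.png');o=robot.get_obs();print(o)
E
```

```text
{'time': 5.65, 'qpos': array([-0.69,  0.31,  1.52,  0.  ,  1.32,  0.24]), 'qvel': array([-0.02,  0.03, -0.04, -0.  ,  0.  ,  0.09]), 'effort': array([ -3.17, -38.07, -24.58,  -0.23,  -0.49,   0.1 ]), 'position': array([ 442.29, -211.87,  221.07]), 'tool_rot': array([ 0.89, -0.45, -0.  , -0.  ]), 'contact_force': array([ 0.6 ,  1.73, -5.11]), 'wrist_torque': array([0.07, 0.01, 0.01]), 'gripper_width': 0.69322723570331}
```

View pics/w5.png

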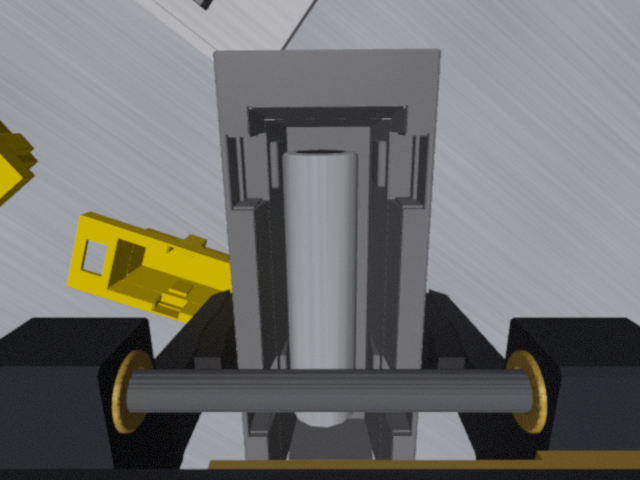

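Emit:
carry_out:
  targets:
    - {"ax":0,"ay":0,"x":-0.1,"y":0.7,"z":0,"az":2,"jaw":1}
    - {"ax":0,"ay":0,"x":-0.4,"y":2.5,"z":0,"az":6,"jaw":1}
    - {"ax":0,"ay":0,"x":-0.8,"y":5,"z":0,"az":12,"jaw":1}
    - {"ax":0,"ay":0,"x":-1.2,"y":8,"z":0,"az":19,"jaw":1}
    - {"ax":0,"ay":0,"x":-1.7,"y":11,"z":0,"az":26,"jaw":1}
    - {"ax":0,"ay":0,"x":-2.1,"y":13.5,"z":0,"az":33,"jaw":1}
    - {"ax":0,"ay":0,"x":-2.4,"y":16,"z":0,"az":40,"jaw":1}
    - {"ax":0,"ay":0,"x":-2.6,"y":18,"z":0,"az":46,"jaw":1}
    - {"ax":0,"ay":0,"x":-2.8,"y":19,"z":0,"az":49,"jaw":1}
    - {"ax":0,"ay":0,"x":-2.8,"y":19.5,"z":0,"az":51,"jaw":1}
    - {"ax":0,"ay":0,"x":-2.8,"y":19.5,"z":0,"az":51,"jaw":1}
    - {"ax":0,"ay":0,"x":-2.8,"y":19.5,"z":0,"az":51,"jaw":1}
  squeeze: 30

```text
time: 6.85
position: [415.5, -20.1, 220.8]
tool_rot: [1.0, -0.025, 0.0, 0.0]
contact_force: [0.7, 0.7, -4.9]
gripper_width: 0.696
```

```bash
python3 - <<'E'
from look import *
snap('wrist','w6.png');o=robot.get_obs();print(o)
E
```

```text
{'time': 6.9, 'qpos': array([-0.33,  0.18,  1.7 , -0.  ,  1.26, -0.29]), 'qvel': array([-0.,  0.,  0.,  0.,  0., -0.]), 'effort': array([  0.3 , -32.58, -21.64,   0.1 ,   0.06,  -0.  ]), 'position': array([415.44, -20.19, 220.74]), 'tool_rot': array([ 1.  , -0.02,  0.  ,  0.  ]), 'contact_force': array([ 1.24, -0.24, -5.2 ]), 'wrist_torque': array([-0.05, -0.11, -0.04]), 'gripper_width': 0.6956328016711152}
```

View pics/w6.png

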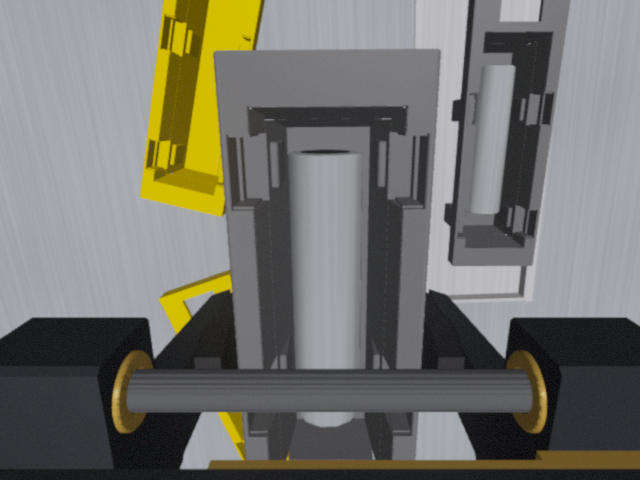

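Emit:
carry_out:
  targets:
    - {"ax":0,"ay":0,"x":0,"y":1,"z":1,"az":0,"jaw":1}
    - {"ax":0,"ay":0,"x":0,"y":2,"z":3,"az":0,"jaw":1}
    - {"ax":0,"ay":0,"x":0,"y":3,"z":4,"az":0,"jaw":1}
    - {"ax":0,"ay":0,"x":0,"y":3,"z":4,"az":0,"jaw":1}
    - {"ax":0,"ay":0,"x":0,"y":3,"z":4,"az":0,"jaw":1}
  squeeze: 30

```text
time: 7.4
position: [415.1, 10.6, 260.5]
tool_rot: [1.0, -0.024, -0.0, 0.0]
contact_force: [0.2, -0.1, -5.1]
gripper_width: 0.697
```

```bash
python3 - <<'E'
from look import *
im=snap('wrist','w7.png');o=robot.get_obs();print(o['position'],o['tool_rot'])
cv2.imwrite('pics/z7.png',cv2.resize(im[0:320,420:620,::-1],(500,800))[:,:])
cv2.imwrite('pics/z7.png',cv2.resize(im[0:300,400:640,::-1],(480,600)))
E
```

```text
[415.    10.37 260.21] [ 1.   -0.02 -0.   -0.  ]
```

View pics/z7.png

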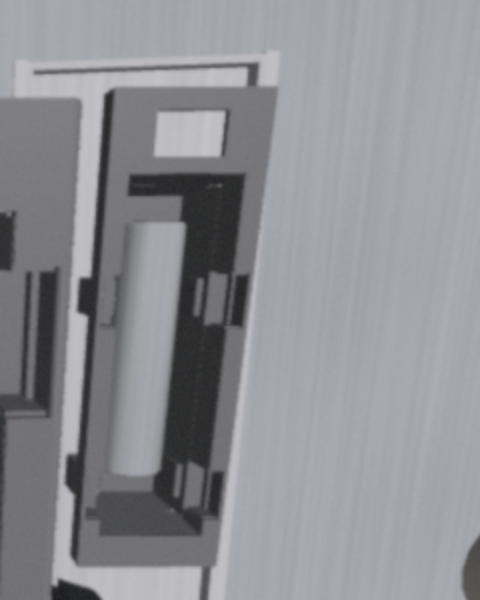

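```bash
python3 - <<'E'
from rim import *
rim('w7.png',[(458.5,44),(538.5,43.5),(439.5,282.5),(507.5,283)],53)
g=cv2.cvtColor(cv2.imread('pics/w7.png'),cv2.COLOR_BGR2GRAY)
for r in(60,150,230): print(r,g[r,430:560].tolist())
E
```

```text
[[455.3252868652344, 43.86433029174805], [538.180419921875, 42.581886291503906], [437.69854736328125, 282.2373962402344], [507.5, 283.0]]
[[515.2  133.35]
 [576.99 131.17]
 [506.99 -58.24]
 [568.39 -61.9 ]]
L 192.51391255937233 W 61.82950802530171 61.50803621475165
mid [541.54  28.1 ] yaw 87.49851815780158
60 [127, 126, 126, 127, 125, 126, 126, 123, 120, 125, 162, 186, 192, 192, 191, 190, 191, 192, 193, 191, 163, 95, 49, 41, 45, 73, 107, 125, 124, 125, 124, 125, 125, 125, 124, 123, 124, 124, 124, 122, 123, 123, 122, 124, 125, 126, 124, 128, 157, 185, 190, 190, 190, 189, 188, 188, 189, 190, 188, 186, 187, 187, 189, 191, 192, 191, 190, 190, 188, 188, 188, 189, 193, 196, 194, 193, 191, 190, 191, 191, 190, 176, 132, 72, 95, 121, 123, 122, 121, 121, 122, 120, 120, 122, 121, 122, 123, 121, 121, 120, 119, 119, 120, 119, 122, 122, 129, 153, 166, 168, 168, 169, 169, 168, 167, 168, 169, 170, 170, 169, 165, 166, 165, 169, 168, 166, 164, 167, 168, 169]
150 [116, 121, 119, 116, 140, 171, 187, 187, 155, 72, 45, 45, 45, 44, 47, 42, 48, 48, 76, 104, 113, 113, 116, 119, 120, 118, 111, 95, 84, 93, 99,
[... 390 characters left out ...]
, 167, 166, 163, 164, 164, 164, 163, 163, 163, 165, 165, 164, 165, 164, 165, 166]
230 [171, 179, 156, 95, 52, 44, 53, 55, 54, 48, 44, 52, 87, 111, 115, 116, 114, 116, 114, 113, 116, 114, 109, 110, 116, 125, 133, 140, 144, 148, 152, 156, 156, 158, 158, 163, 166, 164, 165, 167, 166, 164, 163, 164, 164, 159, 155, 154, 150, 134, 98, 57, 43, 44, 48, 49, 54, 58, 56, 50, 48, 47, 48, 55, 71, 67, 55, 48, 43, 45, 44, 48, 46, 47, 62, 91, 111, 112, 114, 115, 112, 113, 113, 118, 135, 169, 188, 188, 186, 177, 171, 172, 169, 167, 166, 167, 168, 166, 167, 167, 168, 168, 171, 169, 168, 167, 166, 166, 169, 171, 170, 168, 167, 168, 168, 166, 165, 168, 167, 169, 169, 167, 165, 167, 170, 170, 169, 168, 166, 168]
```

```bash
cat > rel.py <<'E'
from look import *
def cam(dd=2.2):
    c=get_calibration('wrist');K=np.array(c['intrinsics']);T=np.array(c['T']).copy();T[:3,3]-=T[:3,2]*dd;return K,T
def wr(px,z,dd=2.2):
    K,T=cam(dd);d=T[:3,:3]@np.linalg.inv(K)@np.array([px[0],px[1],1.]);o=T[:3,3];return (o+d*(z-o[2])/d[2])[:2]
def axes():
    o=robot.get_obs();q=o['tool_rot'];ps=2*np.arctan2(q[1],q[0])
    return o['position'],ps,np.array([np.cos(ps),np.sin(ps)]),np.array([np.sin(ps),-np.cos(ps)])
E
python3 - <<'E'
from rel import *
for dd in(0,2.2,2.8):
    a=[wr(p,53,dd) for p in((456.3,43.9),(538.5,42.8),(437.7,282.2),(507.3,283))]
    h=(a[0]+a[1])/2;s=(a[2]+a[3])/2;d=h-s;L=np.linalg.norm(d);d/=L
    A=(h+s)/2-8*d;print('A',dd,A,'L',L,np.linalg.norm(a[0]-a[1]),np.linalg.norm(a[2]-a[3]),'yaw',np.degrees(np.arctan2(d[1],d[0])))
    p,ps,X,Y=axes()
    zr=p[2]+9
    b=[wr(q,zr,dd) for q in((214,51),(440,50))]
    m=(b[0]+b[1])/2-p[:2];e=b[1]-b[0]
    print('held edge',m@X,m@Y,'W',np.linalg.norm(e),'psi',np.degrees(ps),'edge dir',np.degrees(np.arctan2(e[1],e[0])))
    B=p[:2]+X*(m@X)+Y*(m@Y+89);print('B',B,'need',A-B)
E
python3 -c "
import cv2
a=cv2.imread('pics/w7.png')[30:90,190:460];cv2.imwrite('pics/z8.png',cv2.resize(a,(800,178)))"
```

```text
A 0 [541.72  28.06] L 192.40725491721372 61.35676748778123 61.33382906520182 yaw 87.32466488334141
held edge -0.32216807277399373 -90.78457649143485 W 60.56280867174579 psi -2.7238363929776206 edge dir -2.5997273904086917
B [414.77  12.17] need [126.96  15.9 ]
A 2.2 [542.53  28.39] L 193.61654569154572 61.742398335733135 61.719315743835196 yaw 87.32466488334146
held edge -0.33094286270280066 -91.72266891151833 W 61.63167021393281 psi -2.7238363929776206 edge dir -2.5997273904086864
B [414.8  13.1] need [127.73  15.28]
A 2.8 [542.75  28.47] L 193.94635226636356 61.8475703851745 61.82444847437147 yaw 87.32466488334141
held edge -0.333335987228855 -91.97851229881383 W 61.923177907256495 psi -2.7238363929776206 edge dir -2.5997273904086855
B [414.81  13.36] need [127.94  15.12]
```

View pics/z8.png

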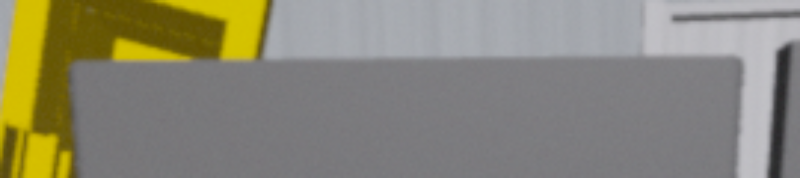

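Emit:
carry_out:
  targets:
    - {"ax":0,"ay":0,"x":1,"y":0.1,"z":0,"az":0,"jaw":1}
    - {"ax":0,"ay":0,"x":3,"y":0.4,"z":-1,"az":0,"jaw":1}
    - {"ax":0,"ay":0,"x":6,"y":0.7,"z":-3,"az":0,"jaw":1}
    - {"ax":0,"ay":0,"x":9,"y":1.1,"z":-5,"az":0,"jaw":1}
    - {"ax":0,"ay":0,"x":11.5,"y":1.4,"z":-7.5,"az":0,"jaw":1}
    - {"ax":0,"ay":0,"x":12.5,"y":1.5,"z":-10,"az":0,"jaw":1}
    - {"ax":0,"ay":0,"x":12.8,"y":1.5,"z":-12.5,"az":0,"jaw":1}
    - {"ax":0,"ay":0,"x":12.8,"y":1.5,"z":-14,"az":0,"jaw":1}
    - {"ax":0,"ay":0,"x":12.8,"y":1.5,"z":-14.2,"az":0,"jaw":1}
    - {"ax":0,"ay":0,"x":12.8,"y":1.5,"z":-14.2,"az":0,"jaw":1}
    - {"ax":0,"ay":0,"x":12.8,"y":1.5,"z":-14.2,"az":0,"jaw":1}
  squeeze: 30

```text
time: 8.55
position: [543.9, 25.2, 119.5]
tool_rot: [1.0, -0.024, 0.001, 0.0]
contact_force: [0.4, -0.2, -4.5]
gripper_width: 0.702
```

```bash
python3 - <<'E'
from look import *
im=snap('wrist','w9.png');o=robot.get_obs();print(o['time'],o['position'],o['tool_rot'],o['contact_force'])
E
```

```text
8.6 [543.8   25.23 119.63] [ 1.   -0.02  0.    0.  ] [ 0.81  0.15 -5.4 ]
```

View pics/w9.png

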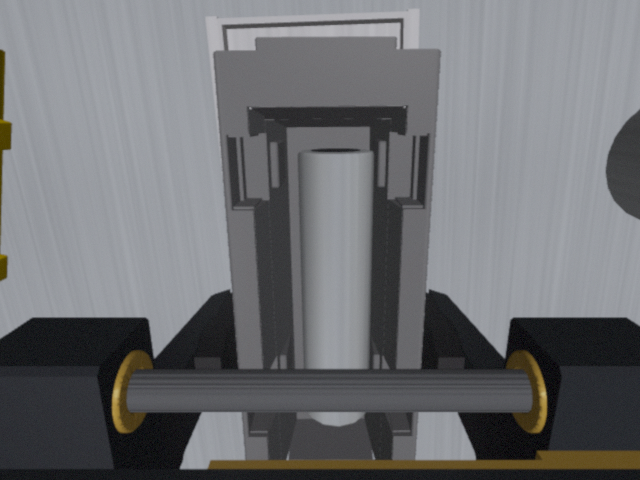

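```bash
cat > chk.py <<'E'
from rel import *
def chk(f,ah,bh,azr,A_end=105,B_end=89,dd=2.4):
    """ah: A near-edge corner px(L,R), bh: held tray near-edge corners"""
    p,ps,X,Y=axes();g=cv2.cvtColor(cv2.imread('pics/'+f),cv2.COLOR_BGR2GRAY)
    for nm,pts,z,en in(('A',ah,azr,A_end),('B',bh,p[2]+9,B_end)):
        w=[wr(q,z,dd) for q in pts];m=(w[0]+w[1])/2-p[:2];e=w[1]-w[0]
        print(nm,'mid in tool x,y',m@X,m@Y+en,'W',np.linalg.norm(e),'dir',np.degrees(np.arctan2(e[1],e[0])))
    print('X',X,'Y',Y)
E
python3 - <<'E'
from chk import *
chk('w9.png',((256,39),(397,38)),((214,51),(440,50)),53)
a=cv2.imread('pics/w9.png')[0:80,190:460];cv2.imwrite('pics/z9.png',cv2.resize(a,(800,237)))
E
```

```text
A mid in tool x,y -0.8661547479591053 -2.965190579751365 W 61.93584069363042 dir -2.453847414168583
B mid in tool x,y -0.32632381593012516 -2.7995786460190573 W 61.72463259950986 dir -2.591013516356031
X [ 1.   -0.05] Y [-0.05 -1.  ]
```

View pics/z9.png

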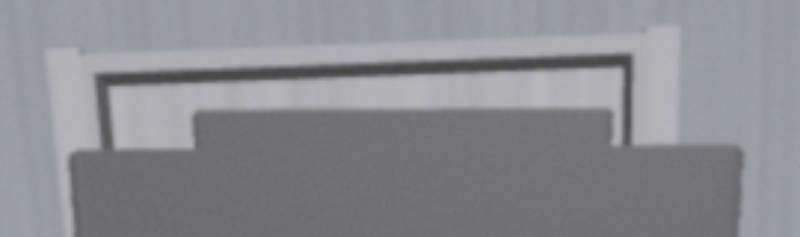

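Emit:
carry_out:
  targets:
    - {"ax":0,"ay":0,"x":-0.1,"y":0,"z":-1,"az":0,"jaw":1}
    - {"ax":0,"ay":0,"x":-0.1,"y":0,"z":-2,"az":0,"jaw":1}
    - {"ax":0,"ay":0,"x":-0.1,"y":0,"z":-2.5,"az":0,"jaw":1}
    - {"ax":0,"ay":0,"x":-0.1,"y":0,"z":-2.7,"az":0,"jaw":1}
    - {"ax":0,"ay":0,"x":-0.1,"y":0,"z":-2.8,"az":0,"jaw":1}
    - {"ax":0,"ay":0,"x":-0.1,"y":0,"z":-2.85,"az":0,"jaw":1}
    - {"ax":0,"ay":0,"x":-0.1,"y":0,"z":-2.9,"az":0,"jaw":1}
  squeeze: 30

```text
time: 9.3
position: [542.4, 25.3, 89.9]
tool_rot: [1.0, -0.024, 0.0, 0.0]
contact_force: [0.0, -0.9, -4.7]
gripper_width: 0.693
```

Emit:
carry_out:
  targets:
    - {"ax":0,"ay":0,"x":0,"y":0,"z":-0.05,"az":0,"jaw":1}
    - {"ax":0,"ay":0,"x":0,"y":0,"z":-0.1,"az":0,"jaw":1}
    - {"ax":0,"ay":0,"x":0,"y":0,"z":-0.1,"az":0,"jaw":1}
  squeeze: 30

```text
time: 9.6
position: [542.3, 25.4, 88.8]
tool_rot: [1.0, -0.024, 0.0, -0.0]
contact_force: [0.5, 0.2, -5.3]
gripper_width: 0.694
```

Emit:
carry_out:
  targets:
    - {"ax":0,"ay":0,"x":0,"y":0,"z":-0.05,"az":0,"jaw":1}
    - {"ax":0,"ay":0,"x":0,"y":0,"z":-0.1,"az":0,"jaw":1}
    - {"ax":0,"ay":0,"x":0,"y":0,"z":-0.1,"az":0,"jaw":1}
  squeeze: 30

```text
time: 9.9
position: [542.3, 25.3, 88.0]
tool_rot: [1.0, -0.024, 0.0, 0.0]
contact_force: [-0.7, -0.5, -1.5]
gripper_width: 0.699
```

Emit:
carry_out:
  targets:
    - {"ax":0,"ay":0,"x":0,"y":0,"z":-0.04,"az":0,"jaw":1}
    - {"ax":0,"ay":0,"x":0,"y":0,"z":-0.04,"az":0,"jaw":1}
  squeeze: 30

```text
time: 10.1
position: [542.3, 25.3, 87.9]
tool_rot: [1.0, -0.024, 0.0, 0.0]
contact_force: [-1.9, -1.0, 4.6]
gripper_width: 0.694
```

```bash
python3 - <<'E'
from look import *
im=snap('wrist','w10.png');o=robot.get_obs();print(o['time'],o['position'],o['tool_rot'],o['contact_force'],o['wrist_torque'])
E
```

```text
10.15 [542.35  25.31  87.87] [ 1.   -0.02  0.    0.  ] [-3.5  -0.92  4.85] [-0.1   0.55  0.01]
```

View pics/w10.png

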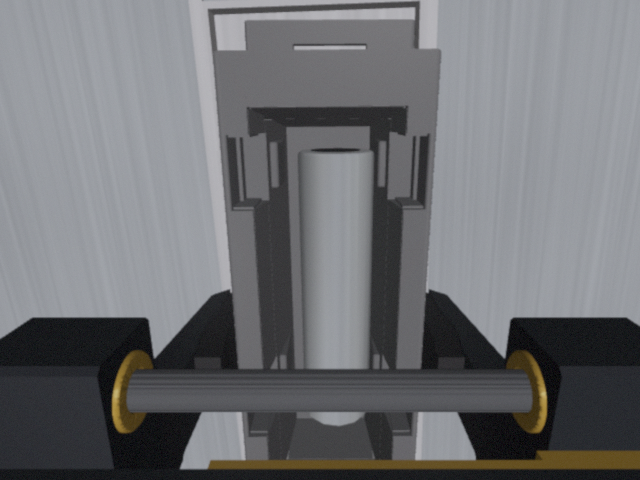

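```bash
python3 - <<'E'
from chk import *
chk('w10.png',((246,22),(415,21)),((214,51),(440,50)),53)
E
```

```text
A mid in tool x,y 0.7296928804577462 -3.0814766590848564 W 61.63165891481395 dir -2.5215556908803665
B mid in tool x,y -0.32931147645135217 -2.811463723629757 W 61.71851127515211 dir -2.589859436196721
X [ 1.   -0.05] Y [-0.05 -1.  ]
```

Emit:
carry_out:
  targets:
    - {"ax":0,"ay":0,"x":0,"y":0,"z":0.03,"az":0,"jaw":0.28}
    - {"ax":0,"ay":0,"x":0,"y":0,"z":0.03,"az":0,"jaw":0.2}
    - {"ax":0,"ay":0,"x":0,"y":0,"z":0.03,"az":0,"jaw":0.1}
    - {"ax":0,"ay":0,"x":0,"y":0,"z":0.03,"az":0,"jaw":0}
    - {"ax":0,"ay":0,"x":0,"y":0,"z":0.03,"az":0,"jaw":0}
    - {"ax":0,"ay":0,"x":0,"y":0,"z":0.03,"az":0,"jaw":0}
    - {"ax":0,"ay":0,"x":0,"y":0,"z":0.03,"az":0,"jaw":0}

```text
time: 10.85
position: [542.3, 25.4, 87.6]
tool_rot: [1.0, -0.024, 0.0, -0.0]
contact_force: [-0.4, -0.1, -0.1]
gripper_width: 1.002
```

Emit:
carry_out:
  targets:
    - {"ax":0,"ay":0,"x":0,"y":0,"z":3,"az":0,"jaw":0}
    - {"ax":0,"ay":0,"x":0,"y":0,"z":8,"az":0,"jaw":0}
    - {"ax":0,"ay":0,"x":0,"y":0,"z":13,"az":0,"jaw":0}
    - {"ax":0,"ay":0,"x":0,"y":0,"z":18,"az":-8,"jaw":0}
    - {"ax":0,"ay":0,"x":-1,"y":4,"z":18.8,"az":-16,"jaw":0}
    - {"ax":0,"ay":0,"x":-1.5,"y":8,"z":18.8,"az":-24,"jaw":0}
    - {"ax":0,"ay":0,"x":-2,"y":12,"z":18.8,"az":-32,"jaw":0}
    - {"ax":0,"ay":0,"x":-3,"y":16,"z":18.8,"az":-40,"jaw":0}
    - {"ax":0,"ay":0,"x":-4,"y":20,"z":18.8,"az":-48,"jaw":0}
    - {"ax":0,"ay":0,"x":-4,"y":24,"z":18.8,"az":-56,"jaw":0}
    - {"ax":0,"ay":0,"x":-5,"y":28,"z":18.8,"az":-64,"jaw":0}
    - {"ax":0,"ay":0,"x":-5.2,"y":32.2,"z":18.8,"az":-72,"jaw":0}

```text
time: 12.05
position: [489.3, 348.9, 275.8]
tool_rot: [0.793, -0.609, -0.0, 0.0]
contact_force: [0.5, -1.3, -0.0]
gripper_width: 0.999
```

Emit:
carry_out:
  targets:
    - {"ax":0,"ay":0,"x":0,"y":0,"z":0,"az":-8,"jaw":0}
    - {"ax":0,"ay":0,"x":0,"y":0,"z":0,"az":-16,"jaw":0}
    - {"ax":0,"ay":0,"x":0,"y":0,"z":0,"az":-24,"jaw":0}
    - {"ax":0,"ay":0,"x":0,"y":0,"z":0,"az":-24,"jaw":0}
    - {"ax":0,"ay":0,"x":0,"y":0,"z":0,"az":-24,"jaw":0}

```text
time: 12.55
position: [490.2, 347.3, 275.6]
tool_rot: [-0.653, 0.758, 0.0, -0.0]
contact_force: [1.4, -0.3, 0.1]
gripper_width: 1.002
```

```bash
python3 - <<'E'
from look import *
im=snap('wrist','w11.png');o=robot.get_obs();print(o['time'],o['position'],o['tool_rot'],o['contact_force'],o['qpos'])
im=snap('scene','s11.png')
cv2.imwrite('pics/zs11.png',cv2.resize(im[180:300,270:430,::-1],(640,480)))
E
```

```text
12.6 [490.26 347.29 275.63] [-0.65  0.76  0.   -0.  ] [0.12 0.17 0.18] [0.42 0.46 1.11 0.   1.57 2.14]
```

View pics/w11.png

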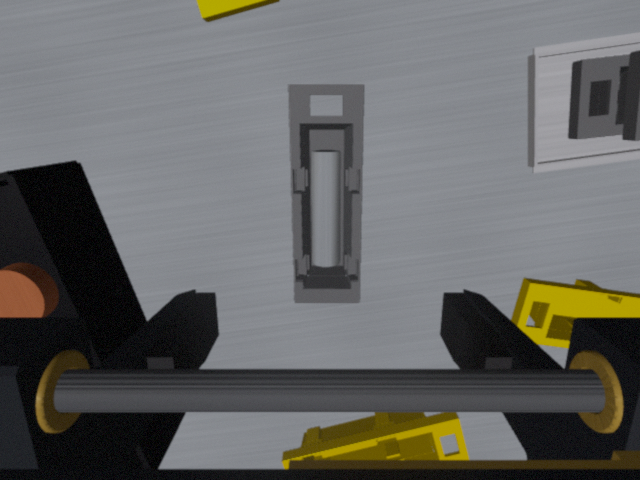

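View pics/zs11.png

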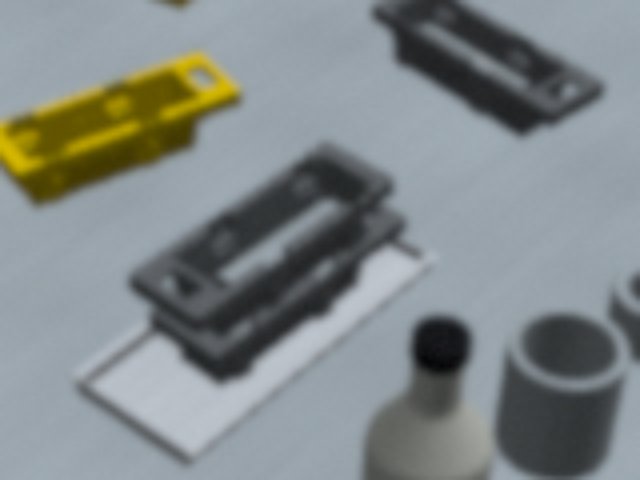

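```bash
python3 - <<'E'
from rim import *
from rel import wr,axes
a=[wr(p,50,2.4) for p in((289,85),(364,85),(294,302.5),(360,302.5))]
h=(a[0]+a[1])/2;s=(a[2]+a[3])/2;d=h-s;L=np.linalg.norm(d);d/=L
print('mid',(h+s)/2-8*d,L,np.linalg.norm(a[0]-a[1]),np.linalg.norm(a[2]-a[3]),np.degrees(np.arctan2(d[1],d[0])))
rim('w11.png',[(289,85),(364,85),(294,302.5),(360,302.5)])
p,ps,X,Y=axes();print(p,np.degrees(ps))
E
```

```text
mid [486.49 350.03] 193.99480812459615 61.245783511381646 62.8134890504858 -8.625064835404658
[[287.9490966796875, 84.09390258789062], [363.843017578125, 84.1640625], [294.6672058105469, 302.52044677734375], [358.708251953125, 302.43218994140625]]
[[594.84 365.2 ]
 [585.52 304.37]
 [403.47 393.54]
 [394.45 333.66]]
L 193.38081793430132 W 61.54086101129207 60.555025117118745
mid [486.66 350.38] yaw -8.5683992056777
[490.27 347.27 275.67] 261.41711256728763
```

Emit:
carry_out:
  targets:
    - {"ax":0,"ay":0,"x":-0.2,"y":0.5,"z":-4,"az":0,"jaw":0}
    - {"ax":0,"ay":0,"x":-0.2,"y":0.5,"z":-9,"az":0,"jaw":0}
    - {"ax":0,"ay":0,"x":-0.2,"y":0.5,"z":-14,"az":0,"jaw":0}
    - {"ax":0,"ay":0,"x":-0.2,"y":0.5,"z":-18,"az":0,"jaw":0}
    - {"ax":0,"ay":0,"x":-0.2,"y":0.5,"z":-21.5,"az":0,"jaw":0}
    - {"ax":0,"ay":0,"x":-0.2,"y":0.5,"z":-23.5,"az":0,"jaw":0}
    - {"ax":0,"ay":0,"x":-0.2,"y":0.5,"z":-23.5,"az":0,"jaw":0}
    - {"ax":0,"ay":0,"x":-0.2,"y":0.5,"z":-23.5,"az":0,"jaw":0}

```text
time: 13.45
position: [488.7, 352.5, 41.3]
tool_rot: [-0.652, 0.759, -0.0, 0.0]
contact_force: [0.6, 0.1, 0.6]
gripper_width: 1.0
```

```bash
python3 - <<'E'
from look import *
snap('wrist','w12.png');o=robot.get_obs();print(o)
E
```

```text
{'time': 13.5, 'qpos': array([ 0.43,  0.69,  1.42, -0.  ,  1.03,  2.15]), 'qvel': array([-0.  , -0.01, -0.  ,  0.  , -0.  ,  0.  ]), 'effort': array([ -0.05, -51.7 , -16.07,  -0.03,  -0.07,  -0.01]), 'position': array([488.95, 352.66,  42.01]), 'tool_rot': array([-0.65,  0.76, -0.  ,  0.  ]), 'contact_force': array([-0.14, -0.15,  0.47]), 'wrist_torque': array([ 0.01, -0.01, -0.03]), 'gripper_width': 1.0010352704031487}
```

View pics/w12.png

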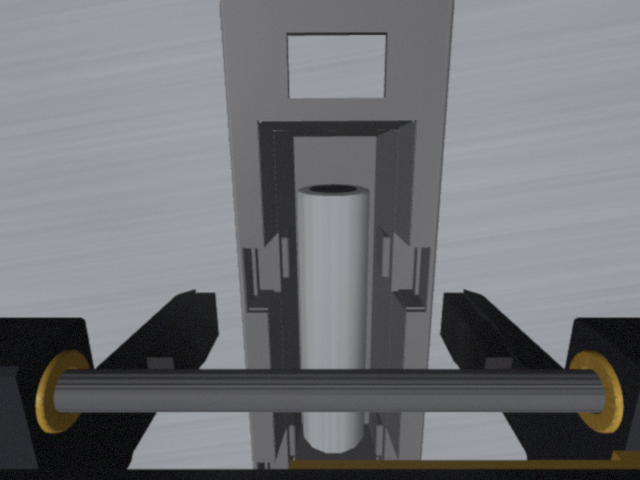

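Emit:
carry_out:
  targets:
    - {"ax":0,"ay":0,"x":0,"y":-0.2,"z":-0.05,"az":0,"jaw":0}
    - {"ax":0,"ay":0,"x":0,"y":-0.2,"z":-0.05,"az":0,"jaw":0}
    - {"ax":0,"ay":0,"x":0,"y":-0.2,"z":-0.05,"az":0,"jaw":1}
    - {"ax":0,"ay":0,"x":0,"y":-0.2,"z":-0.05,"az":0,"jaw":1}
    - {"ax":0,"ay":0,"x":0,"y":-0.2,"z":-0.05,"az":0,"jaw":1}
    - {"ax":0,"ay":0,"x":0,"y":-0.2,"z":-0.05,"az":0,"jaw":1}
    - {"ax":0,"ay":0,"x":0,"y":-0.2,"z":-0.05,"az":0,"jaw":1}
    - {"ax":0,"ay":0,"x":0,"y":-0.2,"z":-0.05,"az":0,"jaw":1}
  squeeze: 30

```text
time: 14.3
position: [488.2, 350.3, 40.2]
tool_rot: [-0.651, 0.759, -0.0, -0.0]
contact_force: [-0.2, -1.6, 2.4]
gripper_width: 0.696
```

```bash
python3 - <<'E'
from rel import *
snap('wrist','w13.png');o=robot.get_obs();print(o['time'],o['position'],o['contact_force'],o['wrist_torque'],o['gripper_width'])
g=cv2.cvtColor(cv2.imread('pics/w13.png'),cv2.COLOR_BGR2GRAY)
p,ps,X,Y=axes()
im=cv2.imread('pics/w13.png');cv2.imwrite('pics/z13.png',im)
for c in(310,330,350): print(g[20:110,c].tolist())
E
```

```text
14.35 [488.26 350.28  40.24] [-0.36 -1.3   1.96] [-0.12  0.08  0.06] 0.6976867898352387
[113, 111, 112, 115, 114, 113, 112, 110, 115, 113, 111, 76, 47, 62, 127, 152, 158, 157, 158, 156, 156, 155, 156, 155, 156, 156, 156, 155, 156, 155, 156, 156, 154, 155, 157, 154, 158, 155, 156, 153, 153, 158, 157, 158, 152, 154, 151, 152, 152, 155, 155, 155, 156, 157, 156, 157, 156, 154, 156, 156, 155, 156, 155, 156, 156, 156, 155, 156, 157, 156, 156, 157, 155, 157, 158, 158, 157, 134, 118, 114, 113, 111, 111, 112, 114, 113, 112, 111, 112, 112]
[112, 111, 115, 113, 113, 113, 113, 112, 113, 111, 109, 74, 45, 65, 138, 157, 156, 156, 156, 154, 156, 155, 156, 157, 154, 155, 156, 156, 154, 156, 154, 156, 154, 157, 158, 155, 155, 154, 155, 158, 157, 153, 152, 152, 150, 152, 152, 154, 156, 155, 155, 156, 155, 155, 156, 155, 154, 156, 157, 156, 157, 158, 158, 155, 156, 154, 156, 158, 154, 156, 156, 158, 156, 158, 156, 157, 154, 135, 117, 110, 113, 112, 111, 110, 113, 111, 111, 114, 110, 109]
[111, 110, 111, 113, 111, 111, 113, 111, 110, 108, 98, 62, 43, 69, 135, 155, 156, 156, 154, 156, 156, 156, 154, 154, 155, 155, 154, 154, 155, 156, 155, 155, 154, 154, 155, 157, 156, 155, 153, 151, 151, 153, 153, 152, 154, 156, 156, 157, 154, 156, 155, 155, 154, 155, 155, 154, 156, 156, 155, 156, 156, 156, 157, 155, 156, 155, 156, 155, 158, 160, 158, 157, 157, 156, 156, 156, 153, 131, 114, 111, 113, 111, 110, 112, 110, 110, 111, 109, 112, 111]
```

View pics/w13.png

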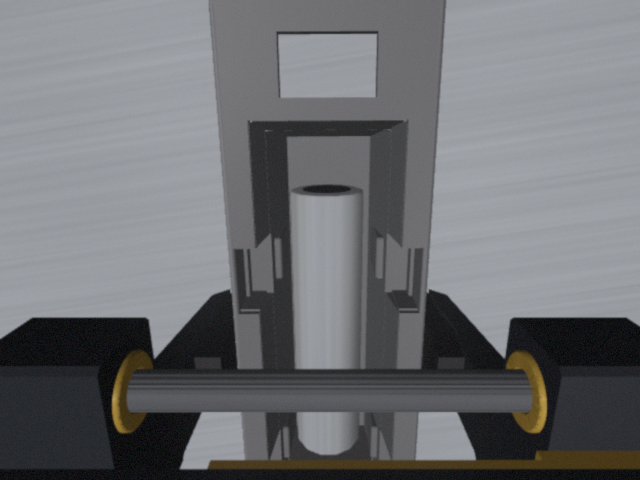

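```bash
python3 - <<'E'
from rel import *
p,ps,X,Y=axes();z=p[2]+9.8;print(p,np.degrees(ps))
for dd in(0,2.4):
  for r in(31,97.3):
    w=(wr((277.7,r),z,dd)+wr((378,r),z,dd))/2-p[:2];print(dd,r,w@X,w@Y)
  h=(wr((327.8,31),z,dd)+wr((327.8,97.3),z,dd))/2-p[:2];print('hole',h@X,h@Y,'mid y',h@Y+89)
  for r in(0,60,):
    pass
# edges of long lip sides at row 5
g=cv2.cvtColor(cv2.imread('pics/w13.png'),cv2.COLOR_BGR2GRAY);print(g[5,200:225].tolist(),g[5,435:455].tolist())
E
```

```text
[488.26 350.28  40.24] 261.27435868507933
0 31 -0.24315318071275124 -95.63445248176498
0 97.3 -0.28095491929238703 -79.17283552918892
hole -0.2750584001238067 -87.40366361837174 mid y 1.5963363816282623
2.4 31 -0.24749701227341178 -96.74839185914405
2.4 97.3 -0.28603087787224846 -79.96795373576907
hole -0.28002015758059484 -88.35819279020517 mid y 0.641807209794834
[156, 156, 154, 155, 154, 153, 156, 154, 138, 116, 119, 122, 115, 117, 118, 119, 119, 119, 119, 116, 118, 117, 119, 118, 119] [109, 109, 108, 108, 108, 108, 108, 106, 96, 88, 108, 138, 151, 150, 152, 153, 155, 152, 152, 152]
```

Emit:
carry_out:
  targets:
    - {"ax":0,"ay":0,"x":0,"y":0,"z":0.5,"az":0,"jaw":1}
    - {"ax":0,"ay":0,"x":0,"y":0,"z":1.5,"az":0,"jaw":1}
    - {"ax":0,"ay":0,"x":0,"y":0,"z":4,"az":0,"jaw":1}
    - {"ax":0,"ay":0,"x":0,"y":0,"z":7,"az":0,"jaw":1}
    - {"ax":0,"ay":0,"x":0,"y":-0.5,"z":10,"az":1,"jaw":1}
    - {"ax":0,"ay":0,"x":0,"y":-1.5,"z":13,"az":4,"jaw":1}
    - {"ax":0,"ay":0,"x":-0.3,"y":-3,"z":16,"az":9,"jaw":1}
    - {"ax":0,"ay":0,"x":-0.6,"y":-5,"z":19,"az":15,"jaw":1}
    - {"ax":0,"ay":0,"x":-1,"y":-7,"z":22,"az":21,"jaw":1}
    - {"ax":0,"ay":0,"x":-1.5,"y":-9,"z":24,"az":27,"jaw":1}
    - {"ax":0,"ay":0,"x":-2,"y":-11.5,"z":25.5,"az":33,"jaw":1}
    - {"ax":0,"ay":0,"x":-2.5,"y":-14,"z":26,"az":39,"jaw":1}
  squeeze: 30

```text
time: 15.55
position: [462.9, 209.6, 302.2]
tool_rot: [0.868, -0.496, 0.001, -0.001]
contact_force: [-0.3, -0.5, -4.4]
gripper_width: 0.697
```

Emit:
carry_out:
  targets:
    - {"ax":0,"ay":0,"x":-0.6,"y":-2.5,"z":0,"az":6,"jaw":1}
    - {"ax":0,"ay":0,"x":-1.2,"y":-5,"z":0,"az":12,"jaw":1}
    - {"ax":0,"ay":0,"x":-1.8,"y":-7.5,"z":0,"az":18,"jaw":1}
    - {"ax":0,"ay":0,"x":-2.4,"y":-10,"z":0,"az":24,"jaw":1}
    - {"ax":0,"ay":0,"x":-3,"y":-12.5,"z":0,"az":31,"jaw":1}
    - {"ax":0,"ay":0,"x":-3.6,"y":-15,"z":0,"az":38,"jaw":1}
    - {"ax":0,"ay":0,"x":-4.2,"y":-17,"z":0,"az":45,"jaw":1}
    - {"ax":0,"ay":0,"x":-4.6,"y":-18.5,"z":0,"az":51,"jaw":1}
    - {"ax":0,"ay":0,"x":-4.8,"y":-19.5,"z":0,"az":55,"jaw":1}
    - {"ax":0,"ay":0,"x":-4.8,"y":-20,"z":0,"az":57,"jaw":1}
    - {"ax":0,"ay":0,"x":-4.8,"y":-20,"z":0,"az":57,"jaw":1}
    - {"ax":0,"ay":0,"x":-4.8,"y":-20,"z":0,"az":57,"jaw":1}
  squeeze: 30

```text
time: 16.75
position: [415.0, 10.6, 300.4]
tool_rot: [1.0, -0.024, 0.0, -0.0]
contact_force: [-0.5, 0.5, -3.9]
gripper_width: 0.695
```

```bash
python3 - <<'E'
from rel import *
im=snap('wrist','w14.png');o=robot.get_obs();print(o)
cv2.imwrite('pics/z14.png',cv2.resize(im[0:300,400:640,::-1],(480,600)))
E
```

```text
{'time': 16.8, 'qpos': array([-0.26,  0.11,  1.55,  0.  ,  1.49, -0.21]), 'qvel': array([ 0.01,  0.  , -0.  , -0.  , -0.  , -0.01]), 'effort': array([ -0.28, -30.66, -24.3 ,   0.04,   0.04,  -0.01]), 'position': array([415.07,  10.7 , 300.3 ]), 'tool_rot': array([ 1.  , -0.02,  0.  , -0.  ]), 'contact_force': array([-0.43, -0.33, -4.68]), 'wrist_torque': array([-0.02, -0.09, -0.  ]), 'gripper_width': 0.6994785147329813}
```

View pics/w14.png

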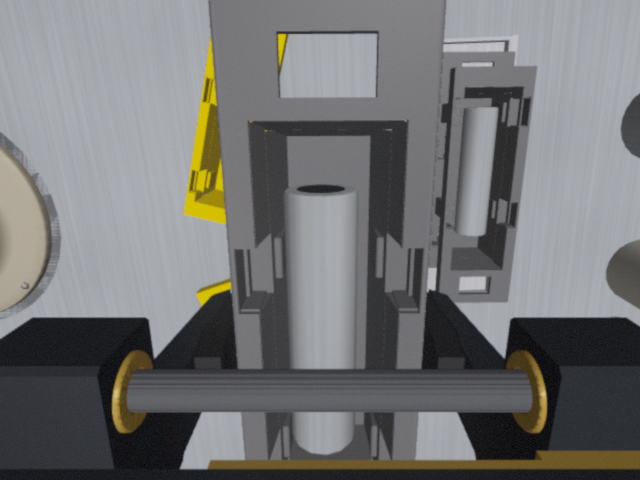

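View pics/z14.png

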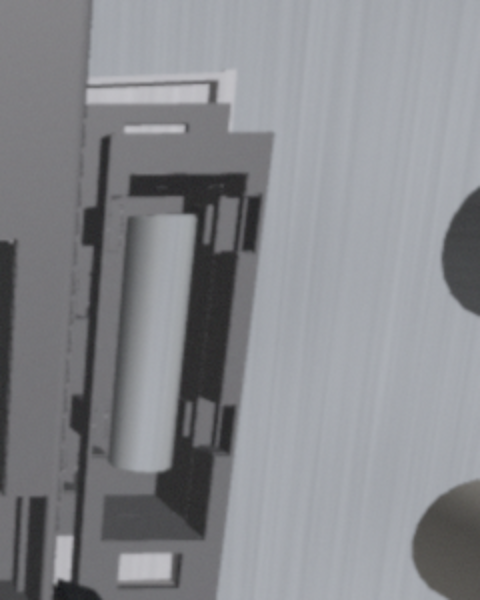

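```bash
python3 - <<'E'
from rel import *
g=cv2.cvtColor(cv2.imread('pics/w14.png'),cv2.COLOR_BGR2GRAY)
for r in(75,130,200,280): print(r,'L',g[r,436:466].tolist(),'R',g[r,500:542].tolist())
for c in(470,500,525): print(c,g[55:80,c].tolist())
for c in(455,480,505): print(c,g[290:312,c].tolist())
im=cv2.imread('pics/w14.png')[270:320,420:530];cv2.imwrite('pics/z15.png',cv2.resize(im,(770,350)))
E
```

```text
75 L [124, 123, 119, 117, 113, 122, 121, 123, 124, 123, 122, 124, 122, 102, 64, 44, 43, 47, 73, 108, 123, 123, 121, 125, 124, 123, 124, 123, 122, 122] R [123, 121, 122, 121, 119, 122, 121, 122, 120, 121, 121, 121, 120, 121, 119, 122, 119, 121, 120, 118, 119, 120, 119, 120, 121, 121, 120, 120, 119, 118, 119, 119, 117, 119, 120, 125, 151, 169, 171, 169, 170, 167]
130 L [112, 103, 111, 118, 120, 120, 118, 118, 117, 104, 76, 49, 46, 50, 77, 110, 120, 118, 118, 119, 118, 117, 122, 118, 117, 103, 77, 71, 79, 87] R [44, 45, 46, 44, 42, 46, 54, 51, 43, 41, 43, 48, 44, 47, 45, 48, 42, 53, 78, 105, 117, 117, 118, 117, 118, 118, 116, 119, 125, 147, 163, 165, 164, 166, 167, 165, 165, 165, 166, 166, 167, 164]
200 L [58, 46, 43, 49, 49, 52, 46, 48, 51, 75, 104, 116, 115, 116, 114, 114, 115, 114, 112, 107, 89, 76, 80, 93, 102, 112, 122, 130, 136, 140] R [113, 111, 106, 99, 90, 65, 53, 50, 46, 57, 89, 110, 112, 113, 115, 116, 117, 114, 114, 117, 143, 164, 168, 169, 169, 166, 167, 167, 167, 168, 168, 169, 170, 169, 167, 165, 168, 169, 170, 168, 168, 167]
280 L [85, 52, 50, 71, 101, 115, 114, 114, 117
[... 345 characters left out ...]
125, 123, 115, 140, 176, 187, 185, 160, 132, 125, 122, 125, 123, 122, 123, 125, 123, 123, 121, 123, 123]
500 [121, 121, 122, 123, 123, 123, 124, 122, 123, 125, 121, 121, 120, 122, 121, 124, 122, 122, 122, 119, 123, 120, 123, 119, 121]
525 [168, 167, 169, 169, 168, 169, 170, 169, 169, 171, 160, 136, 122, 120, 120, 122, 119, 122, 121, 122, 121, 122, 118, 119, 119]
455 [114, 114, 115, 113, 115, 115, 115, 115, 116, 115, 114, 115, 133, 136, 108, 65, 39, 37, 33, 35, 36, 33]
480 [132, 125, 98, 80, 104, 113, 113, 115, 115, 115, 114, 117, 142, 162, 168, 168, 167, 166, 168, 168, 169, 169]
505 [116, 112, 115, 114, 115, 114, 113, 114, 116, 115, 110, 118, 147, 164, 170, 169, 169, 169, 170, 167, 169, 172]
```

View pics/z15.png

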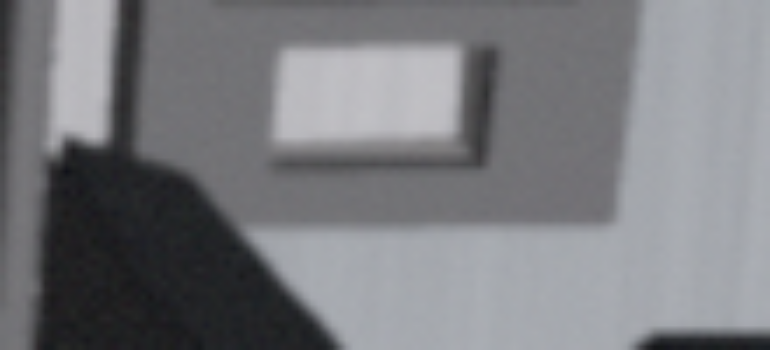

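```bash
python3 - <<'E'
from rel import *
p,ps,X,Y=axes();print(p,np.degrees(ps))
for dd in(0,2.4):
  a=[wr(q,97,dd) for q in((455,66.4),(537,65.8),(437.7,301.9),(507.2,301.9))]
  n=(a[0]+a[1])/2;f=(a[2]+a[3])/2;d=n-f;L=np.linalg.norm(d);d/=L
  B=(n+f)/2+8*d;print('B mid',B,L,np.linalg.norm(a[0]-a[1]),np.linalg.norm(a[2]-a[3]),np.degrees(np.arctan2(d[1],d[0])))
z=p[2]+9.8
h=(wr((327.8,31),z,2.4)+wr((327.8,97.3),z,2.4))/2-p[:2]
C=p[:2]+X*(h@X)+Y*(h@Y+89);print('C',C,'need',B-C)
E
```

```text
[415.07  10.7  300.3 ] -2.768095145951634
B mid [541.79  27.82] 193.0005156624723 61.46583003033461 61.38208579677518 87.56987996357554
B mid [542.67  28.06] 194.33933199016084 61.8922094965089 61.80788434145899 87.5698799635755
C [414.94   9.79] need [127.74  18.27]
```

Emit:
carry_out:
  targets:
    - {"ax":0,"ay":0,"x":1,"y":0.1,"z":0,"az":0,"jaw":1}
    - {"ax":0,"ay":0,"x":3,"y":0.4,"z":-1,"az":0,"jaw":1}
    - {"ax":0,"ay":0,"x":6,"y":0.8,"z":-3,"az":0,"jaw":1}
    - {"ax":0,"ay":0,"x":9,"y":1.3,"z":-5,"az":0,"jaw":1}
    - {"ax":0,"ay":0,"x":11.5,"y":1.6,"z":-7.5,"az":0,"jaw":1}
    - {"ax":0,"ay":0,"x":12.5,"y":1.8,"z":-10,"az":0,"jaw":1}
    - {"ax":0,"ay":0,"x":12.7,"y":1.8,"z":-12.5,"az":0,"jaw":1}
    - {"ax":0,"ay":0,"x":12.7,"y":1.8,"z":-13.7,"az":0,"jaw":1}
    - {"ax":0,"ay":0,"x":12.7,"y":1.8,"z":-13.9,"az":0,"jaw":1}
    - {"ax":0,"ay":0,"x":12.7,"y":1.8,"z":-13.9,"az":0,"jaw":1}
    - {"ax":0,"ay":0,"x":12.7,"y":1.8,"z":-13.9,"az":0,"jaw":1}
  squeeze: 30

```text
time: 17.9
position: [542.9, 28.5, 162.0]
tool_rot: [1.0, -0.024, 0.001, 0.0]
contact_force: [0.2, -0.5, -3.1]
gripper_width: 0.693
```

```bash
python3 - <<'E'
from rel import *
im=snap('wrist','w16.png');im=snap('scene','s16.png');o=robot.get_obs();print(o['time'],o['position'],o['tool_rot'],o['contact_force'])
cv2.imwrite('pics/zs16.png',cv2.resize(im[170:290,270:430,::-1],(640,480)))
E
```

```text
18.0 [542.67  28.4  162.03] [ 1.   -0.02  0.    0.  ] [ 0.47 -0.05 -4.47]
```

View pics/w16.png

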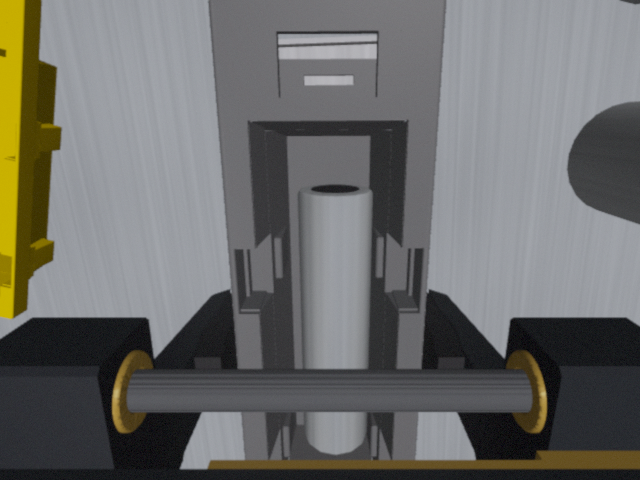

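View pics/zs16.png

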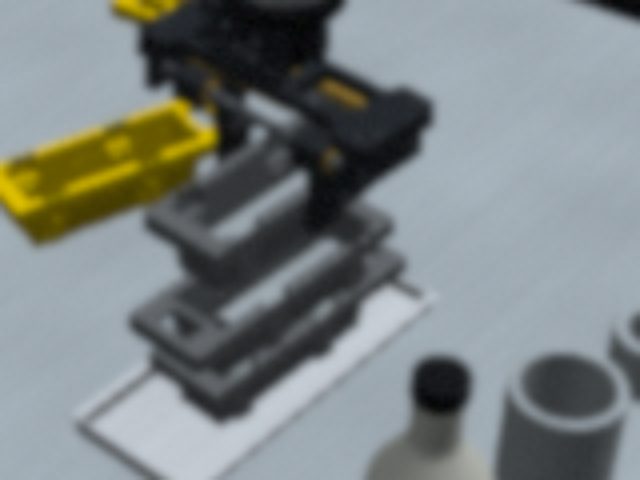

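Emit:
carry_out:
  targets:
    - {"ax":0,"ay":0,"x":0,"y":0,"z":-1,"az":0,"jaw":1}
    - {"ax":0,"ay":0,"x":0,"y":0,"z":-2,"az":0,"jaw":1}
    - {"ax":0,"ay":0,"x":0,"y":0,"z":-2.4,"az":0,"jaw":1}
    - {"ax":0,"ay":0,"x":0,"y":0,"z":-2.6,"az":0,"jaw":1}
    - {"ax":0,"ay":0,"x":0,"y":0,"z":-2.75,"az":0,"jaw":1}
    - {"ax":0,"ay":0,"x":0,"y":0,"z":-2.8,"az":0,"jaw":1}
  squeeze: 30

```text
time: 18.6
position: [542.3, 28.4, 133.1]
tool_rot: [1.0, -0.024, 0.0, 0.0]
contact_force: [0.0, 0.7, -4.6]
gripper_width: 0.698
```

Emit:
carry_out:
  targets:
    - {"ax":0,"ay":0,"x":0,"y":0,"z":-0.05,"az":0,"jaw":1}
    - {"ax":0,"ay":0,"x":0,"y":0,"z":-0.1,"az":0,"jaw":1}
    - {"ax":0,"ay":0,"x":0,"y":0,"z":-0.1,"az":0,"jaw":1}
  squeeze: 30

```text
time: 18.9
position: [542.3, 28.4, 132.2]
tool_rot: [1.0, -0.024, 0.0, 0.0]
contact_force: [-0.0, -0.4, -3.8]
gripper_width: 0.695
```

Emit:
carry_out:
  targets:
    - {"ax":0,"ay":0,"x":0,"y":0,"z":-0.05,"az":0,"jaw":1}
    - {"ax":0,"ay":0,"x":0,"y":0,"z":-0.1,"az":0,"jaw":1}
    - {"ax":0,"ay":0,"x":0,"y":0,"z":-0.1,"az":0,"jaw":1}
  squeeze: 30

```text
time: 19.2
position: [542.3, 28.4, 131.2]
tool_rot: [1.0, -0.024, 0.0, 0.0]
contact_force: [-0.0, 0.3, -4.3]
gripper_width: 0.698
```

Emit:
carry_out:
  targets:
    - {"ax":0,"ay":0,"x":0,"y":0,"z":-0.03,"az":0,"jaw":1}
    - {"ax":0,"ay":0,"x":0,"y":0,"z":-0.06,"az":0,"jaw":1}
    - {"ax":0,"ay":0,"x":0,"y":0,"z":-0.06,"az":0,"jaw":1}
  squeeze: 30

```text
time: 19.5
position: [542.4, 28.3, 131.2]
tool_rot: [1.0, -0.024, 0.0, 0.0]
contact_force: [-2.8, 0.2, 4.4]
gripper_width: 0.695
```

Seated with light load at the expected height; check, then release.

```bash
python3 - <<'E'
from rel import *
im=snap('scene','s17.png');o=robot.get_obs();print(o['time'],o['position'],o['contact_force'],o['wrist_torque'])
cv2.imwrite('pics/zs17.png',cv2.resize(im[170:290,270:430,::-1],(640,480)))
E
```

```text
19.55 [542.36  28.37 131.13] [-3.1   0.8   6.27] [0.1  0.5  0.03]
```

View pics/zs17.png

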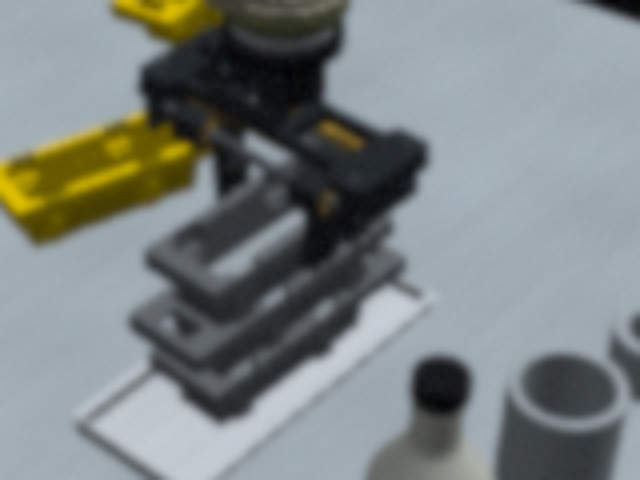

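Emit:
carry_out:
  targets:
    - {"ax":0,"ay":0,"x":0,"y":0,"z":0.03,"az":0,"jaw":0.28}
    - {"ax":0,"ay":0,"x":0,"y":0,"z":0.03,"az":0,"jaw":0.2}
    - {"ax":0,"ay":0,"x":0,"y":0,"z":0.03,"az":0,"jaw":0.1}
    - {"ax":0,"ay":0,"x":0,"y":0,"z":0.03,"az":0,"jaw":0}
    - {"ax":0,"ay":0,"x":0,"y":0,"z":0.03,"az":0,"jaw":0}
    - {"ax":0,"ay":0,"x":0,"y":0,"z":0.03,"az":0,"jaw":0}
    - {"ax":0,"ay":0,"x":0,"y":0,"z":0.03,"az":0,"jaw":0}

```text
time: 20.25
position: [542.3, 28.4, 130.8]
tool_rot: [1.0, -0.024, 0.0, 0.0]
contact_force: [-0.6, -0.6, -0.1]
gripper_width: 1.0
```

Emit:
carry_out:
  targets:
    - {"ax":0,"ay":0,"x":0,"y":0,"z":2,"az":0,"jaw":0}
    - {"ax":0,"ay":0,"x":0,"y":0,"z":5,"az":0,"jaw":0}
    - {"ax":0,"ay":0,"x":0,"y":0,"z":10,"az":0,"jaw":0}
    - {"ax":0,"ay":0,"x":0,"y":-1,"z":15,"az":0,"jaw":0}
    - {"ax":0,"ay":0,"x":0,"y":-3,"z":18,"az":0,"jaw":0}
    - {"ax":0,"ay":0,"x":0,"y":-3,"z":18,"az":0,"jaw":0}
    - {"ax":0,"ay":0,"x":0,"y":-3,"z":18,"az":0,"jaw":0}

```text
time: 20.95
position: [542.1, -1.7, 310.5]
tool_rot: [1.0, -0.024, -0.0, -0.0]
contact_force: [-0.9, 0.9, -0.4]
gripper_width: 1.002
```

```bash
python3 - <<'E'
from rel import *
im=snap('wrist','w18.png');im=snap('scene','s18.png');o=robot.get_obs();print(o['time'],o['position'],o['contact_force'])
cv2.imwrite('pics/zs18.png',cv2.resize(im[170:290,270:430,::-1],(640,480)))
E
```

```text
21.05 [541.81  -1.19 309.24] [ 0.51 -0.46 -0.32]
```

View pics/w18.png

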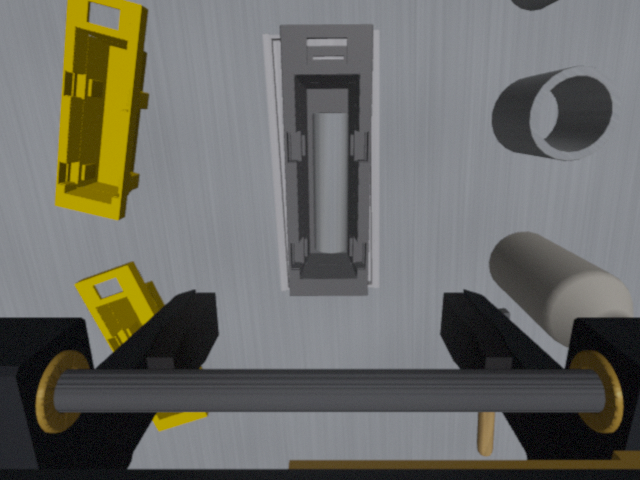

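View pics/zs18.png

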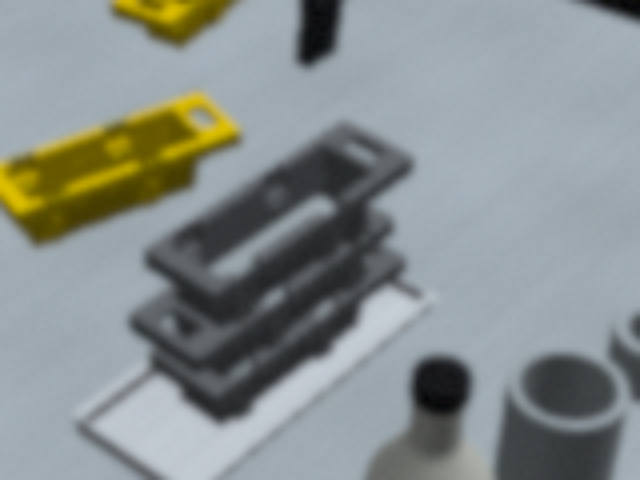

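```bash
python3 - <<'E'
from rel import *
a=[wr(q,141,2.4) for q in((280.5,25),(372.5,25),(290.5,295),(367.5,295))]
n=(a[0]+a[1])/2;f=(a[2]+a[3])/2;d=n-f;L=np.linalg.norm(d);d/=L
print((n+f)/2-8*d,L,np.linalg.norm(a[0]-a[1]),np.linalg.norm(a[2]-a[3]),np.degrees(np.arctan2(d[1],d[0])))
print(ticket.hand_in())
E
```

```text
[541.72  28.2 ] 193.20689416261433 60.708204477559434 61.053461717112064 87.68731630021868
the job is handed in; nothing more can be done
None
```

I stacked both loose trays on the bottom tray in the pan and handed the job in at about 21 s of the 64 s allowed. No verdict is reported at hand-in.

- **First layer:** the tray from the robot's right went on with its hand-hold opposite the bottom tray's. Both trays were set down at the expected height, with about 10 N on the one below.
- **Second layer:** the tray from the left went on top, with its hand-hold back on the bottom tray's side.
- **Alignment:** in the wrist camera the base middles agree to about 1 mm. I measured them at (542.5, 28.4) mm for the bottom tray, (542.7, 28.1) for the middle and (541.7, 28.2) for the top. The trays' headings match to within 0.4°.
- **Final pictures:** the stack stands level in the pan, the hand-holds alternate, and the gripper is open and clear above it. The pin shows in the top tray.
- **Not re-checked at the end:** the pins in the lower two trays are hidden under the trays above. Each was seen in place before it was covered. I did not measure the bystanders again, but I kept the arm away from them and the final pictures show no disturbance.
- **Disagreements:**
  - The networks found no trays in the wrist picture, and their overhead estimates of the bottom tray were 3–7 mm off mine. I used the tray rims in the wrist pictures instead.
  - Those pictures needed a depth correction of about 2.4 mm.
  - Both grasps needed a 2–3 mm sideways correction before I closed the gripper.

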